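Lay out a pickup order at the wrapping station

TASK

Lay out the pickup order at the wrapping station: set the kraft carton squarely in the middle of the scale's platform with its long side running left to right, and the seasoning tin on top of the carton, in its middle; stand the mustard (yellow lid) on the mat in the middle of the gap between the scale and the tape dispenser, level with them, and the pickles (green lid) on the mat straight behind the tape dispenser (on its side away from the robot), with about 3 cm of space between them. Leave everything upright and let go of, and leave the red-lidded jar and the pepper mill where they stand.

Things in the scene. Friction and masses are not known exactly. Their poses are not given: they have to be found in the camera images.
- mat: Thin dark grey-green work mat lying on the maple table, fixed, 300 mm deep (its x) by 430 mm wide (its y), 2 mm thick, turned at most 0.12 rad from square. Origin at its centre on the table surface; x points away from the robot, y to the robot's left, z up. The scale, dispenser and pepper mill stand on it.
- scale: Low grey bench scale, fixed on the mat, either at its left or its right. Housing 160 mm wide (its y), from 110.5 mm in front of (-x, robot side) to 74.5 mm behind the origin, 34 mm tall; on it a flat steel platform 140 mm (x) by 150 mm (y), whose rigid top is 50 mm above the origin. Origin directly under the platform's centre, at the scale's foot (2 mm above the table); x points away from the robot, y to the robot's left, within 0.2 rad.
- dispenser: Blue desk tape dispenser with a roll of light brown tape, fixed on the mat on the side where the scale is not, its centre about 250 mm from the scale's. 130 mm long (its x: front with the steel cutter towards the robot), 62 mm wide (its y), 92 mm tall at the top of the roll, which is 20 mm behind the centre. Origin at the centre of its underside (2 mm above the table); x points away from the robot (behind), y to the robot's left, within 0.2 rad.
- carton: Rigid kraft-brown carton of meat with a white round sticker in the middle of its top and two darker bands: 56 mm (its x) by 100 mm (its y, the long side), 42 mm tall, about 0.25 kg. Origin at the centre of its underside, z up. Starts on the bare table at the robot's right.
- tin: Round steel seasoning tin with a black lid, 56 mm diameter, 42 mm tall, about 0.09 kg; origin at the centre of its underside, z up. Starts on the bare table at the robot's right.
- mustard: Round glass jar, 54 mm diameter at the body, 52 mm at the lid, 90 mm tall with lid, about 0.25 kg, with a white paper band; origin at the centre of its underside, z up its axis. Mustard: yellow lid and ochre-yellow contents. Starts on the bare table at the robot's right.
- pickles: Round glass jar, 54 mm diameter at the body, 52 mm at the lid, 90 mm tall with lid, about 0.25 kg, with a white paper band; origin at the centre of its underside, z up its axis. Pickles: green lid and dark green contents. Starts on the bare table at the robot's right.
- relish: Loose jar of relish, not part of the order: same shape as the other jars (54 mm diameter, 90 mm tall) but with a red lid and red contents, standing beyond the order's things at the robot's right. Origin at the centre of its underside.
- mill: Loose dark wooden pepper mill, not part of the order, standing near the middle of the mat's far edge: 42 mm diameter, 114 mm tall. Origin at the centre of its underside.
Things that resemble listed ones, but are neither listed nor needed, are in the scene too. Of the things like the tin, leave any that is brown, purple or turquoise; of the rest the larger one is meant.

How it is judged:
By the outcome, as a careful person would: the job done as asked, in the order asked, and still so for the second after the job is handed in, with the robot touching nothing.
It also fails if it takes over 104 s, if anything falls off the work surface, if the arm or the gripper's body presses on something with over 40 N, if the wrist force passes 120 N, or if a joint passes its speed limit or range.

ROBOT

A 6-joint arm with a two-finger parallel gripper is mounted at the origin on the work surface. World frame = base frame: x ahead of the robot, y to its left, z up, the work surface at z = 0. Lengths are in mm, angles in degrees, forces in N, time in s.
With the tool pointing down it reaches from about 300 to 850 mm from the base axis. Payload 4.2 kg.
Tool frame: the origin (TCP) lies midway between the tips of the shut fingers; the grasp point (between the pads) lies env.grasp_offset behind it (env.grasp_offset is the distance from the TCP to the grasp point, in mm); y points along the fingers, x is the direction in which the jaws open and shut, and the axes are right-handed (so a half turn about y gives the same grasp; the last joint's range is limited). The gripper opens to 91 mm and grips with 3 to 60 N. Pads are 32 mm wide; open, the fingers measure 118 mm over their backs; the gripper's body (76 mm by 178 mm) begins 60 mm behind the grasp point.
Start: joints at [63.426, 18.312, 89.639, -0, 72.044, -1.146], TCP at [246.895, 519.313, 213.976] pointing down, gripper open.
Joint ranges: [-177.97, 177.97], [-48.28, 115.42], [12.27, 149.76], [-77.06, 257.06], [2.81, 150.46], [-146.56, 146.56]. Speed limits (degrees/s): [147.25, 147.25, 180, 180, 180, 180].

INTERFACE

Orientations are given as [roll, pitch, yaw] about the fixed x, y, z axes, in that order (R = Rz(yaw) Ry(pitch) Rx(roll)).
In Python, from workcell import state, vision, job, env gives the robot as it stands.
- The arm moves only by the shell command python3 -m handwheel 'ROWS' [FORCE]. ROWS is JSON, a list of rows, each a list of 3 entries, a list of its own where there are three numbers: the finger opening in cm, from 0 to 9.12, then the shift along the tool's x, y, z in cm, then the turn about the tool's y in degrees. A call has 1 to 10 rows; each row is the pose to reach, as a shift and turn from the pose measured when the call began, along the tool's axes at that moment; what a row does not reach only later rows make up. A row lasts 1/10 s, in which the tool goes at most 50 mm and 8.59 degrees, less where a joint would pass 70% of its speed; a pose out of reach is approached as far as the arm can. A call with a gripper value outside its range is refused whole. The fingers move at their own pace and stop on an object; FORCE is the grip in N (left out, the last holds). Time passes only in rows, so rows that repeat a pose let the fingers close. It gives the time, the measured TCP pose, the force and the opening at its end, in the units of the state.
- state(): the state, without advancing time (a new reading comes with each control period).
- vision.grab_frame(name): name is "scene" or "side" or "wrist"; returns the picture (420x560x3 uint8, red, green, blue); there is no depth.
- vision.camera_model(name): a dict with "fov_y" (degrees; the focal length in pixels is half the picture's height over the tangent of half this angle, whatever the lens; pixels are square), "cx", "cy" (the principal point, pixels), "extrinsics" (4x4, takes a point from world to camera coordinates). Camera axes: x right, y up, looking along -z (the intrinsics and any distortion apply to the point x, -y, -z); pixel columns grow to the right and rows downward; lengths in mm; the calibration is good to about 2 mm. A picture is of the moment at which its call begins: read the wrist's pose just before it. camera_model takes no time and is no camera call; for the wrist camera it gives the pose at the moment of the call.
- job.job_done(): hands the job in, once; it reports no verdict.
The state is a dict: "time_s": time; "qpos": joint angles; "qvel": joint speeds; "effort": joint torques, N m; "ee_pos": TCP position; "ee_rot": TCP orientation; "force": force on the tool from outside, world axes, zero at the start; "torque": the same for the moment, N m; "gripper_width": finger opening in mm.
Only numpy, scipy, OpenCV 4.12 (cv2) and the standard library are available. Lean on these libraries where they do the work, as an engineer would, in place of code of your own. Each camera call takes 0.05 s, during which the arm holds its last target.

## Working session

There is one attempt and no reset: what is moved stays moved. The work goes in short steps, Python scripts to look and compute and a shell command to move; the robot and the scene stay as the last step left them, time stands still between calls to the robot, and variables do not carry over. Pictures are saved under pics/ and viewed, and the job is handed in when it is done.

```bash
ls; mkdir -p pics
python3 - <<'E'
from workcell import state, vision, job, env
import cv2,numpy as np
s=state();print(s, env.grasp_offset)
for n in["scene","side","wrist"]:
    m=vision.camera_model(n);print(n,m)
    im=vision.grab_frame(n);cv2.imwrite(f"pics/{n}0.png",im[:,:,::-1])
E
```

```text
pics
{'time_s': 0.0, 'qpos': array([ 6.34271869e+01,  1.83504884e+01,  8.97072582e+01, -5.22731952e-04,
        7.20428357e+01, -1.14362576e+00]), 'qvel': array([ 0.06918747, -0.01462941, -0.00065233,  0.06507997,  0.04142328,
        0.0783745 ]), 'effort': array([-1.49575466e-03, -4.12470174e+01, -2.31973028e+01,  7.26571237e-02,
        4.58017015e-02, -1.49654884e-04]), 'ee_pos': array([246.65557774, 518.84543129, 213.12605751]), 'ee_rot': array([-89.99848939,   0.10057222,  64.57097557]), 'force': array([-0.19868623,  0.83820443, -0.4883322 ]), 'torque': array([-0.00078566, -0.0044919 ,  0.05476566]), 'gripper_width': 90.95296121455381} 18.8
scene {'fov_y': 51.834849376265076, 'cx': 271.67497447113936, 'cy': 200.81550182899815, 'extrinsics': array([[-5.61185383e-01,  8.27685005e-01, -2.91515663e-03,
         3.10516400e+02],
       [-7.07529739e-01, -4.77884344e-01,  5.20603709e-01,
         3.08194492e+02],
       [ 4.29502776e-01,  2.94217752e-01,  8.53793464e-01,
        -1.21551028e+03],
       [ 0.00000000e+00,  0.00000000e+00,  0.00000000e+00,
         1.00000000e+00]])}
s
[... 182 characters left out ...]

       [ 3.67356164e-01,  5.95316270e-01,  7.14596381e-01,
        -1.66770938e+02],
       [-3.68631918e-01, -6.12199411e-01,  6.99515826e-01,
        -1.02923148e+03],
       [ 0.00000000e+00,  0.00000000e+00,  0.00000000e+00,
         1.00000000e+00]])}
wrist {'fov_y': 62.57736921597521, 'cx': 278.65377443333466, 'cy': 214.26993274294196, 'extrinsics': array([[ 4.29242760e-01,  9.03188379e-01, -1.18482040e-03,
        -5.74304139e+02],
       [-8.64319024e-01,  4.10388585e-01, -2.90747029e-01,
         3.30585825e+01],
       [-2.62113102e-01,  1.25825120e-01,  9.56799227e-01,
        -3.91542014e+02],
       [ 0.00000000e+00,  0.00000000e+00,  0.00000000e+00,
         1.00000000e+00]])}
```

View pics/scene0.png

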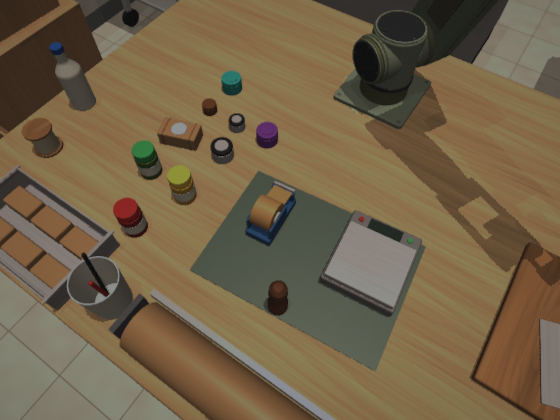

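View pics/side0.png

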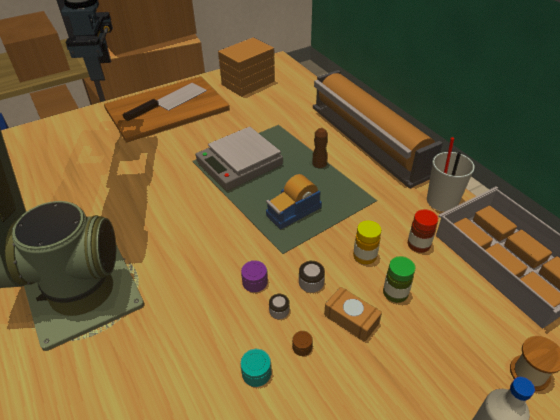

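View pics/wrist0.png

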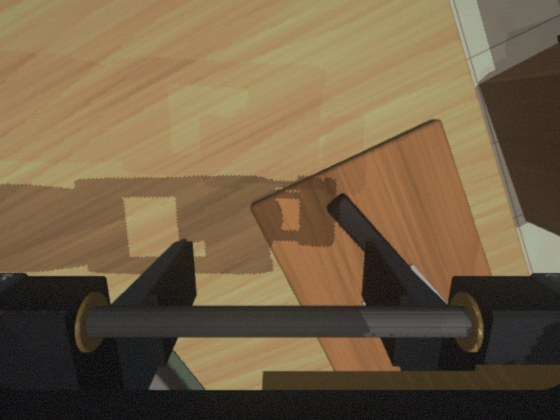

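```bash
cat > h.py <<'E'
import numpy as np, cv2
from workcell import state, vision, env
def cam(n):
    m=vision.camera_model(n); E=np.array(m['extrinsics']); f=210/np.tan(np.radians(m['fov_y']/2))
    return f,m['cx'],m['cy'],E
def proj(c,P):
    f,cx,cy,E=c; P=np.atleast_2d(P); q=P@E[:3,:3].T+E[:3,3]
    return np.c_[cx+f*q[:,0]/-q[:,2], cy-f*q[:,1]/-q[:,2]]
def plane(c,uv,z):
    f,cx,cy,E=c; uv=np.atleast_2d(uv).astype(float)
    d=np.c_[(uv[:,0]-cx)/f,-(uv[:,1]-cy)/f,-np.ones(len(uv))]@E[:3,:3]
    o=-E[:3,:3].T@E[:3,3]
    return o+d*((z-o[2])/d[:,2])[:,None]
def grab(n,name):
    c=cam(n); im=vision.grab_frame(n); cv2.imwrite(f'pics/{name}.png',im[:,:,::-1])
    np.savez(f'pics/{name}.npz',f=c[0],cx=c[1],cy=c[2],E=c[3]); return c,im[:,:,::-1].copy()
def load(name):
    z=np.load(f'pics/{name}.npz'); return (float(z['f']),float(z['cx']),float(z['cy']),z['E']),cv2.imread(f'pics/{name}.png')
def tool(s=None):
    s=s or state(); y=s['ee_rot'][2]; a=np.radians(y)
    return s['ee_pos'],y,np.array([[np.cos(a),np.sin(a),0],[0,0,-1],[-np.sin(a),np.cos(a),0]])
def go(P,yaw=None):
    """shift in cm in tool axes and turn about tool y, to reach TCP P, yaw"""
    p,y,R=tool(); sh=R@(np.array(P,float)-p)/10
    print('from',p.round(1),round(y,2),'shift cm',sh.round(2),'turn',None if yaw is None else round(y-yaw,2))
E
python3 - <<'E'
from h import *
for n in['scene','side']:
    c=cam(n); im=cv2.imread(f'pics/{n}0.png'); np.savez(f'pics/{n}0.npz',f=c[0],cx=c[1],cy=c[2],E=c[3])
    print(n,(-c[3][:3,:3].T@c[3][:3,3]).round())
c,im=load('scene0'); cv2.imwrite('pics/sc_a.png',cv2.resize(im[60:250,100:300],None,fx=4,fy=3.15,interpolation=2)[:600])
cv2.imwrite('pics/sc_b.png',cv2.resize(im[165:365,190:430],None,fx=3,fy=3,interpolation=2))
c,im=load('side0'); cv2.imwrite('pics/si_a.png',cv2.resize(im[190:390,220:450],None,fx=3,fy=3,interpolation=2))
cv2.imwrite('pics/si_b.png',cv2.resize(im[115:255,190:390],None,fx=4,fy=4,interpolation=2))
E
```

```text
scene [914. 248. 878.]
side [  55. -758.  837.]
```

View pics/sc_b.png

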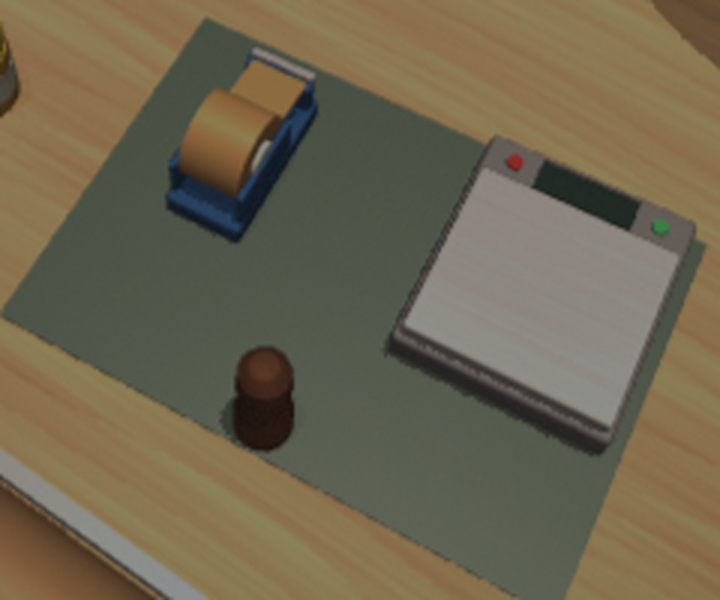

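View pics/si_a.png

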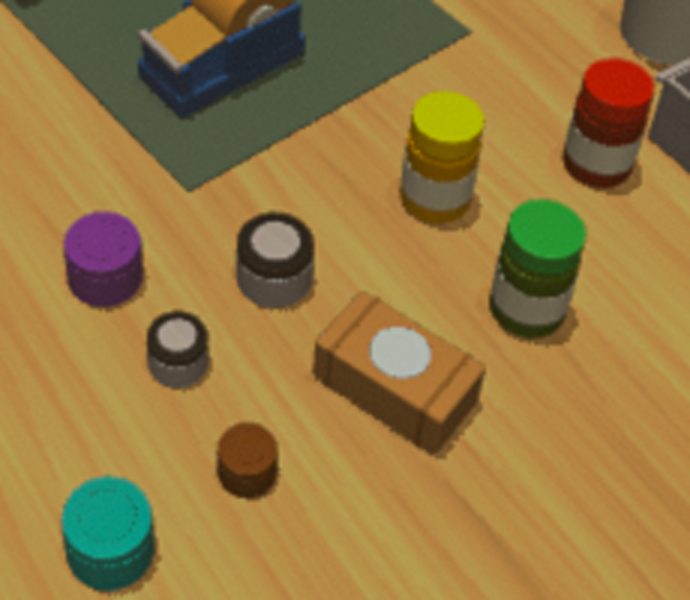

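View pics/si_b.png

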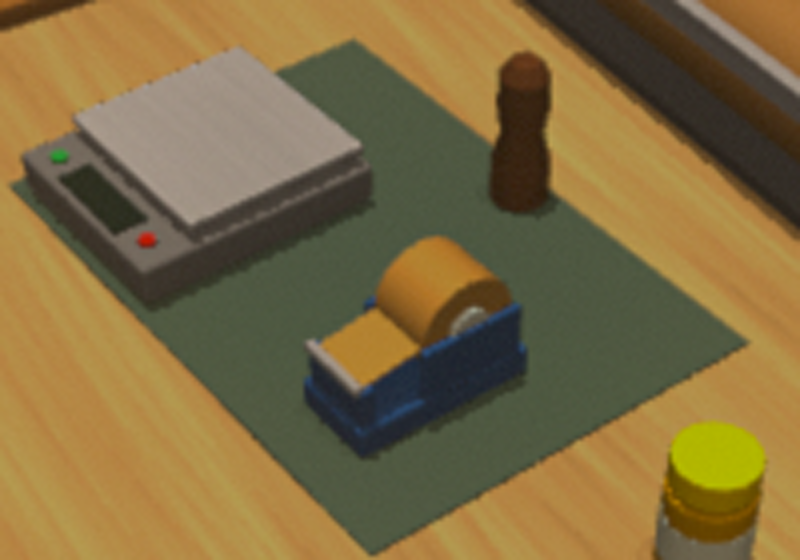

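View pics/sc_a.png

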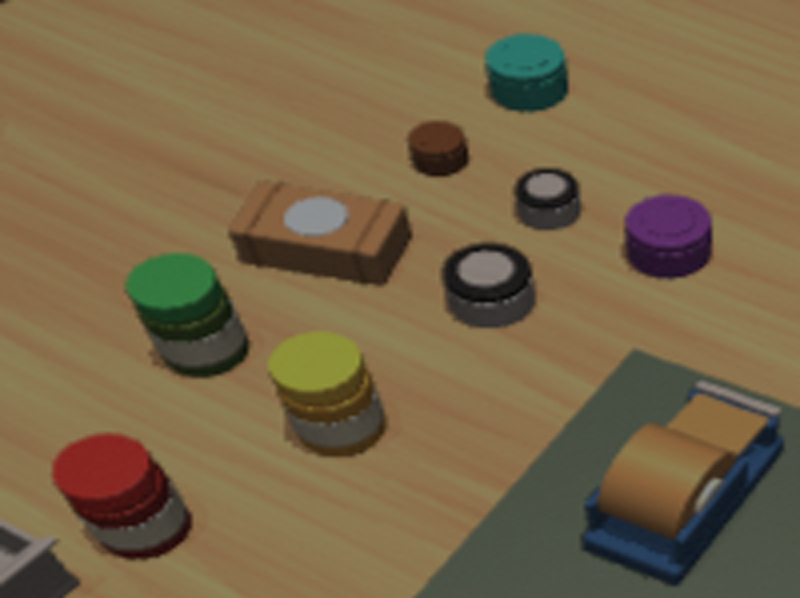

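Run:
```python
from h import *
cs,_=load('scene0'); cd,_=load('side0')
A=lambda p:[(p[0]+.5)/4-.5+100,(p[1]+.5)/3.15-.5+60]
B=lambda p:[(p[0]+.5)/3-.5+190,(p[1]+.5)/3-.5+165]
C=lambda p:[(p[0]+.5)/3-.5+220,(p[1]+.5)/3-.5+190]
D=lambda p:[(p[0]+.5)/4-.5+190,(p[1]+.5)/4-.5+115]
for n,a,b,z in[('yellow',(316,362),(447,119),90),('green',(170,287),(546,230),90),('red',(104,467),(617,82),90),('tin',(487,268),(275,240),42),('carton',(316,216),(400,352),42),('smalltin',(547,186),(178,335),30)]:
    print(n,plane(cs,A(a),z).round(1),plane(cd,C(b),z).round(1))
for n,a,b,z in[('mat NR',(207,18),(375,553),2),('mat NL',(705,245),(12,185),2),('mat FR',(5,315),(747,343),2),('plNR',(487,168),(195,226),52),('plNL',(681,258),(76,121),52),('plFL',(605,424),(237,47),52),('plFR',(405,322),(361,147),52),('cutterR',(250,50),(356,388),50),('cutterL',(314,77),(310,343),50)
  ,('dFR',(168,200),(525,375),2),('dFL',(237,240),(0,0),2),('dNR',(0,0),(365,455),2)]:
    print(n,plane(cs,B(a),z).round(1),plane(cd,D(b),z).round(1))
c=[(235,193),(265,183)]
# carton top corners
print(plane(cs,[A(p) for p in[(265,183),(410,208),(380,245+0),(233,228)]],42).round(1))
print(plane(cd,[C(p) for p in[(365,293),(484,369),(430,410),(318,345)]],42).round(1))
```

```text
yellow [[ 577.  -233.2   90. ]] [[ 575.6 -236.    90. ]]
green [[ 573.1 -346.5   90. ]] [[ 567.7 -351.4   90. ]]
red [[ 705.5 -270.2   90. ]] [[ 705.1 -271.7   90. ]]
tin [[ 429.2 -233.7   42. ]] [[ 432.3 -232.3   42. ]]
carton [[ 447.5 -355.7   42. ]] [[ 450.3 -353.9   42. ]]
smalltin [[ 332.  -260.9   30. ]] [[ 337.1 -258.5   30. ]]
mat NR [[ 419.1 -130.     2. ]] [[ 424.  -131.1    2. ]]
mat NL [[381.1 295.2   2. ]] [[383.5 294.3   2. ]]
mat FR [[ 715.5 -100.2    2. ]] [[ 717.6 -103.9    2. ]]
plNR [[442.7 136.5  52. ]] [[446.9 129.8  52. ]]
plNL [[430.1 282.8  52. ]] [[429.6 273.7  52. ]]
plFL [[566.9 291.1  52. ]] [[565.6 294.3  52. ]]
plFR [[578.8 147.7  52. ]] [[580.5 145.7  52. ]]
cutterR [[452.4 -64.5  50. ]] [[459.5 -51.5  50. ]]
cutterL [[445.7 -10.4  50. ]] [[455.8  -3.4  50. ]]
dFR [[574.1 -57.5   2. ]] [[580.5 -54.    2. ]]
dFL [[572.4   4.8   2. ]] [[470.1 517.5   2. ]]
dNR [[ 500.8 -283.8    2. ]] [[459.1 -61.1   2. ]]
[[ 439.  -405.9   42. ]
 [ 407.7 -311.8   42. ]
 [ 448.1 -303.1   42. ]
 [ 486.2 -390.8   42. ]]
[[ 459.  -302.9   42. ]
 [ 488.8 -393.1   42. ]
 [ 439.9 -399.2   42. ]
 [ 407.5 -321.2   42. ]]
```

Run:
```python
from h import *
c=cam('wrist');E=c[3];p,y,R=tool();o=-E[:3,:3].T@E[:3,3]
print('cam offset tool',R@(o-p),'axis tool',R@(-E[2,:3]), 'imgright',R@E[0,:3],'imgup',R@E[1,:3])
# want camera look at point (500,100,30) with yaw 0, TCP z 300
a=np.radians(5)
go([430,120,330],5)
```

```text
cam offset tool [ 1.46653341e-01 -1.70353412e+02  8.22666884e+01] axis tool [-8.69384743e-04  9.56798632e-01 -2.90750104e-01] imgright [9.99999559e-01 9.34973736e-04 8.66628474e-05] imgup [-3.54762604e-04  2.90749900e-01  9.56799023e-01]
from [246.7 519.  213.3] 64.58 shift cm [-28.17 -11.67 -33.68] turn 59.58
```

Run:
```python
from h import *
go([500,90,330],5)
```

```text
from [246.7 519.  213.3] 64.58 shift cm [-27.87 -11.67 -41.29] turn 59.58
```

```bash
python3 -m handwheel '[[9,[-5,-11.7,-8],10],[9,[-27.9,-11.7,-41.3],59.6],[9,[-27.9,-11.7,-41.3],59.6],[9,[-27.9,-11.7,-41.3],59.6],[9,[-27.9,-11.7,-41.3],59.6],[9,[-27.9,-11.7,-41.3],59.6],[9,[-27.9,-11.7,-41.3],59.6],[9,[-27.9,-11.7,-41.3],59.6],[9,[-27.9,-11.7,-41.3],59.6],[9,[-27.9,-11.7,-41.3],59.6]]'; python3 -m handwheel '[[9,[0,0,0],0]]'
python3 - <<'E'
from h import *
print(tool()[:2]); grab('wrist','w1'); go([500,-20,330],5)
E
```

```text
time_s: 1.15
ee_pos: [488.8, 107.9, 327.1]
ee_rot: [-90.1, 0.0, 5.0]
force: [0.3, 0.3, 0.2]
gripper_width: 90.1
time_s: 1.25
ee_pos: [491.4, 103.4, 327.5]
ee_rot: [-90.2, -0.1, 4.6]
force: [-0.7, 0.3, -0.8]
gripper_width: 89.7
(array([491.35927745, 103.36946731, 327.52280571]), np.float64(4.579856763948559))
from [489.9 105.4 327. ] 4.67 shift cm [-1.000e-02 -3.000e-01 -1.258e+01] turn -0.33
```

View pics/w1.png

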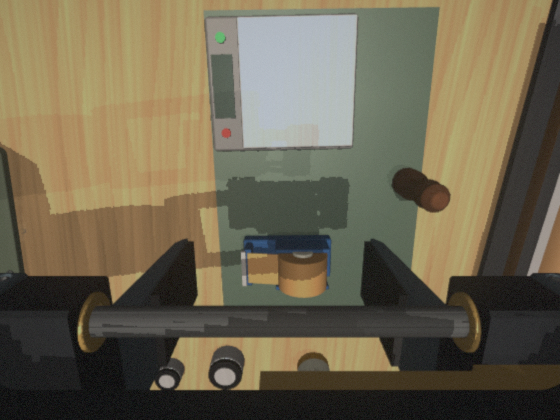

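```bash
python3 -m handwheel '[[9,[0,0,-5],0],[9,[0,0,-12.6],0],[9,[0,0,-12.6],0],[9,[0,0,-12.6],0],[9,[0,0,-12.6],0],[9,[0,0,-12.6],0]]'
python3 - <<'E'
from h import *
print(tool()[:2]); c,im=grab('wrist','w2')
cv2.imwrite('pics/w2b.png',cv2.resize(im[20:270,190:440],None,fx=2.4,fy=2.4,interpolation=2))
_,im=load('w1')
cv2.imwrite('pics/w1b.png',cv2.resize(im[0:240,190:450],None,fx=2.5,fy=2.5,interpolation=2))
E
```

```text
time_s: 1.9
ee_pos: [499.8, -18.6, 327.0]
ee_rot: [-90.0, 0.1, 4.8]
force: [-0.5, 0.0, -0.3]
gripper_width: 90.0
(array([499.83871945, -18.58015135, 326.9820428 ]), np.float64(4.784266077672332))
```

View pics/w2b.png

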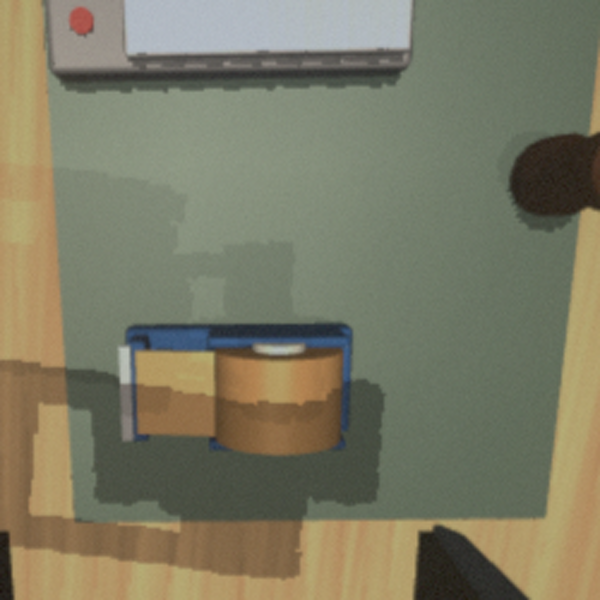

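View pics/w1b.png

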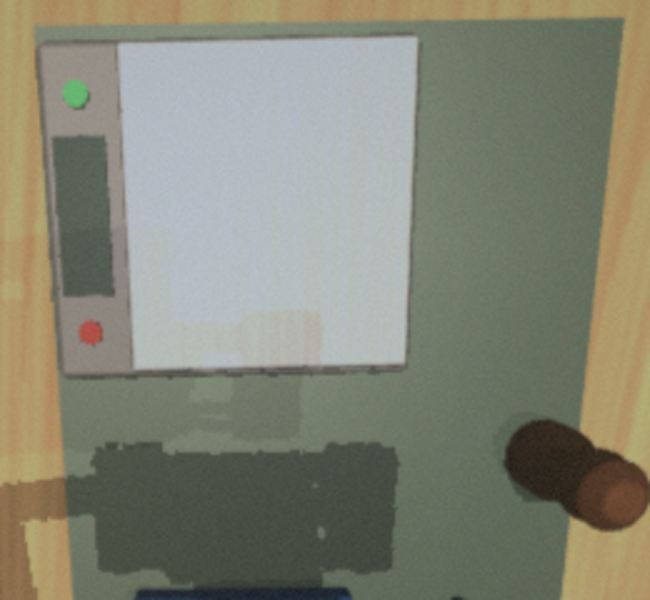

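View pics/w2.png

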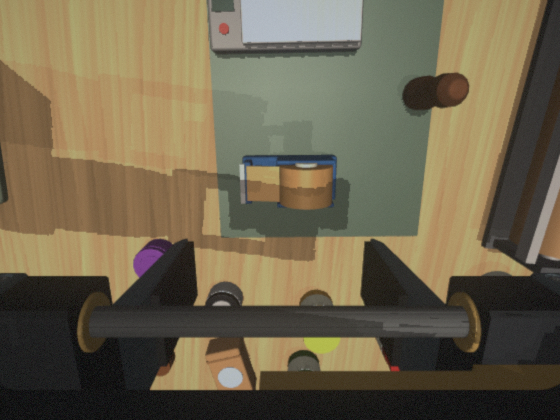

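Run:
```python
from h import *
c1,_=load('w1');c2,_=load('w2')
A=lambda p:[(p[0]+.5)/2.5-.5+190,(p[1]+.5)/2.5-.5]
B=lambda p:[(p[0]+.5)/2.4-.5+190,(p[1]+.5)/2.4-.5+20]
q=plane(c1,[A(p) for p in[(119,42),(418,38),(407,365),(134,369)]],52)
print('plat NL FL FR NR',q.round(1),q.mean(0))
d=np.diff(np.r_[q,q[:1]],axis=0);print('len',np.linalg.norm(d,axis=1),np.degrees(np.arctan2(d[:,1],d[:,0])))
q=plane(c1,[A(p) for p in[(36,27),(622,19)]],2);print('mat NL FL',q.round(1))
q=plane(c2,[B(p) for p in[(78,520),(546,517)]],2);print('mat NR FR',q.round(1))
print('scale FR housing edge (z36)',plane(c2,[B(p) for p in[(57,75),(409,68)]],36).round(1), 'plat z52',plane(c2,[B(p) for p in[(128,55),(411,50)]],52).round(1))
for z in(25,35,45): print('disp top L edge',z,plane(c2,[B(p) for p in[(127,327),(352,325)]],z).round(1))
for z in(40,50,): print('cutter',z,plane(c2,[B(p) for p in[(120,347),(124,441)]],z).round(1))
print('disp right back',[plane(c2,[B((345,447))],z).round(1) for z in(2,20,40)])
print('roll',plane(c2,[B(p) for p in[(215,350),(343,350),(220,452),(340,450)]],62).round(1))
print('mill base',plane(c2,[B((552,190))],10), plane(c1,[A((612,495))],114))
```

```text
plat NL FL FR NR [[430.2 282.6  52. ]
 [566.8 295.2  52. ]
 [582.9 148.2  52. ]
 [444.5 135.1  52. ]] [506.10847538 215.28690284  52.        ]
len [137.16110653 147.92045605 138.94838395 148.16361545] [   5.29441092  -83.77830793 -174.59784598   95.52907436]
mat NL FL [[381.8 296.8   2. ]
 [678.  324.3   2. ]]
mat NR FR [[ 422.7 -128.7    2. ]
 [ 719.1 -101.8    2. ]]
scale FR housing edge (z36) [[408.1 124.8  36. ]
 [586.  143.   36. ]] plat z52 [[445.3 134.5  52. ]
 [582.5 148.2  52. ]]
disp top L edge 25 [[449.4  -1.   25. ]
 [576.2  10.8  25. ]]
disp top L edge 35 [[4.503e+02 4.000e-01 3.500e+01]
 [5.744e+02 1.190e+01 3.500e+01]]
disp top L edge 45 [[451.2   1.8  45. ]
 [572.7  13.   45. ]]
cutter 40 [[447.5 -10.2  40. ]
 [452.5 -63.7  40. ]]
cutter 50 [[448.5  -8.6  50. ]
 [453.4 -60.9  50. ]]
disp right back [array([[585.8, -66.7,   2. ]]), array([[582.4, -61.9,  20. ]]), array([[578.7, -56.7,  40. ]])]
roll [[499.6  -4.1  62. ]
 [566.7   1.6  62. ]
 [507.  -59.4  62. ]
 [572.1 -52.8  62. ]]
mill base [[680.02316088  92.63908446  10.        ]] [[671.22091077 102.69943507 114.        ]]
```

Run:
```python
from h import *
go([449,-355,210],18.3)
```

```text
from [499.9 -18.6 327.1] 4.8 shift cm [ -7.89  11.71 -33.1 ] turn -13.5
```

```bash
python3 -m handwheel '[[9,[-7.9,11.7,-33.1],-13.5],[9,[-7.9,11.7,-33.1],-13.5],[9,[-7.9,11.7,-33.1],-13.5],[9,[-7.9,11.7,-33.1],-13.5],[9,[-7.9,11.7,-33.1],-13.5],[9,[-7.9,11.7,-33.1],-13.5],[9,[-7.9,11.7,-33.1],-13.5],[9,[-7.9,11.7,-33.1],-13.5],[9,[-7.9,11.7,-33.1],-13.5],[9,[-7.9,11.7,-33.1],-13.5]]'
python3 - <<'E'
from h import *
print(tool()[:2]); c,im=grab('wrist','w3')
E
```

```text
time_s: 2.95
ee_pos: [449.5, -353.6, 210.7]
ee_rot: [-90.0, 0.0, 18.4]
force: [-0.1, 0.7, -0.2]
gripper_width: 90.1
(array([ 449.52789661, -353.61992848,  210.68934135]), np.float64(18.36477521704554))
```

View pics/w3.png

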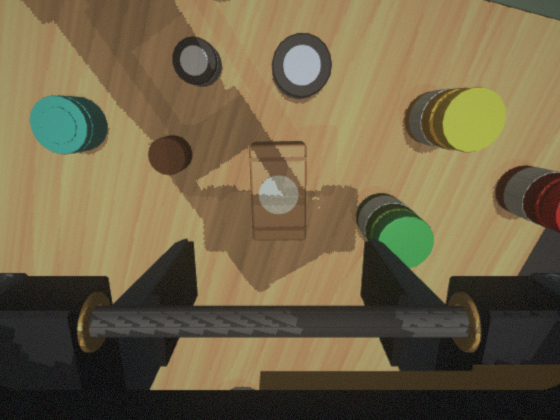

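Run:
```python
from h import *
c,im=load('w3')
q=plane(c,[(250,143),(306,141),(306,240),(254,240)],42);print(q.round(1),q.mean(0));print(plane(c,[(279,195)],42))
d=q[1]-q[2];e=q[0]-q[3];print(np.degrees(np.arctan2(d[1],d[0]))-90,np.degrees(np.arctan2(e[1],e[0]))-90)
h=cv2.cvtColor(im,cv2.COLOR_BGR2HSV)
def blob(m,n):
    k=cv2.morphologyEx(m.astype(np.uint8),cv2.MORPH_OPEN,np.ones((3,3)));_,l,st,ce=cv2.connectedComponentsWithStats(k)
    for i in np.argsort(-st[1:,4])[:2]+1: print(n,ce[i].round(1),st[i])
blob((h[...,0]>22)&(h[...,0]<35)&(h[...,1]>150)&(h[...,2]>130),'yel'); blob((h[...,0]>50)&(h[...,0]<75)&(h[...,1]>150)&(h[...,2]>80),'grn')
print('tin sticker',plane(c,[(302,66)],42)); print('yl',plane(c,[(474,119)],90),'gr',plane(c,[(404,241)],90))
cv2.imwrite('pics/w3b.png',cv2.resize(im[20:260,150:440],None,fx=2.5,fy=2.5,interpolation=2))
```

```text
[[ 407.4 -313.5   42. ]
 [ 458.  -294.7   42. ]
 [ 492.4 -390.7   42. ]
 [ 440.6 -407.9   42. ]] [ 449.58876454 -351.72439854   42.        ]
[[ 450.18995468 -353.63409047   42.        ]]
19.687410464033988 19.396251070159337
tin sticker [[ 432.05438815 -232.93110246   42.        ]]
yl [[ 576.7809036  -232.44905798   90.        ]] gr [[ 566.82272076 -347.49932687   90.        ]]
```

View pics/w3b.png

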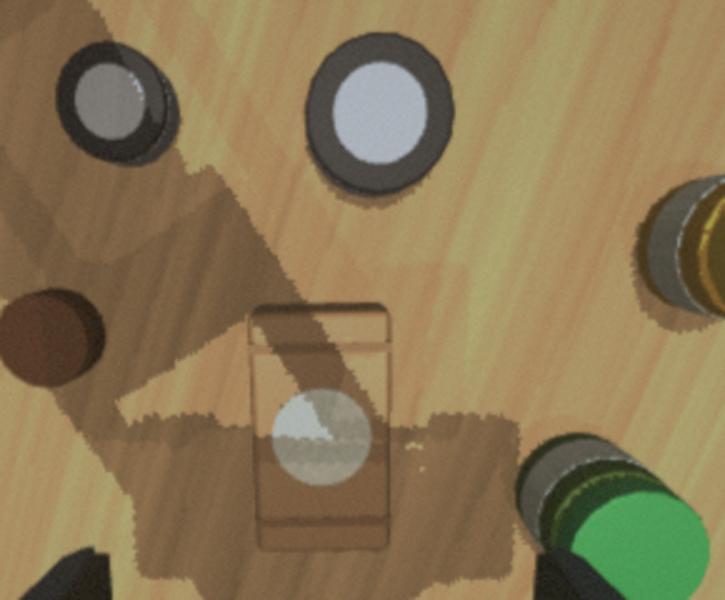

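Run:
```python
from h import *
go([449.7,-353,16],19.3)
```

```text
from [ 449.7 -353.4  211.1] 18.41 shift cm [ 0.02 19.51  0.04] turn -0.89
```

```bash
python3 -m handwheel '[[8,[0,4,0],-0.9],[8,[0,8,0],-0.9],[8,[0,12,0],-0.9],[8,[0,15,0],-0.9],[8,[0,17,0],-0.9],[8,[0,18.5,0],-0.9],[8,[0,19.5,0],-0.9],[8,[0,19.5,0],-0.9],[8,[0,19.5,0],-0.9]]' 25;  python3 -m handwheel '[[4.5,[0,0,0],0],[4.5,[0,0,0],0],[4.5,[0,0,0],0],[4.5,[0,0,0],0],[4.5,[0,0,0],0]]' 25
python3 - <<'E'
from h import *
go([449.7,-353,16],19.3)
E
```

```text
time_s: 3.9
ee_pos: [450.6, -353.2, 17.1]
ee_rot: [-90.1, -0.1, 19.4]
force: [0.2, -0.5, -0.6]
gripper_width: 80.3
time_s: 4.4
ee_pos: [450.2, -353.6, 17.7]
ee_rot: [-90.1, -0.0, 19.4]
force: [-3.9, -0.8, 6.9]
gripper_width: 55.9
from [ 450.2 -353.6   17.7] 19.4 shift cm [-0.02  0.17  0.07] turn 0.1
```

```bash
python3 -m handwheel '[[4.5,[0,-3,0],0],[4.5,[0,-7,0],0],[4.5,[0,-12,0],0],[4.5,[0,-16,0],0],[4.5,[0,-18,0],0],[4.5,[0,-18,0],0]]'
python3 - <<'E'
from h import *
grab('wrist','w4');go([506,214.5,190],5.5)
E
```

```text
time_s: 5.0
ee_pos: [451.5, -354.1, 200.5]
ee_rot: [-90.4, -0.2, 19.4]
force: [0.8, -0.3, -3.6]
gripper_width: 55.8
from [ 450.3 -353.3  197.9] 19.39 shift cm [24.11  0.79 51.7 ] turn 13.89
```

View pics/w4.png

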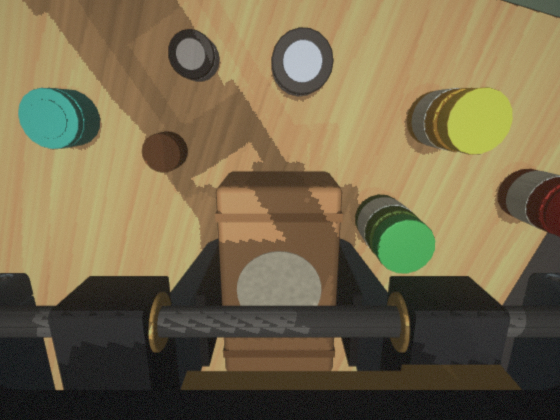

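Run:
```python
from h import *
c,im=load('w4');o=-c[3][:3,:3].T@c[3][:3,3]
p,y,R=tool(); p=o-R.T@np.array([.15,-170.35,82.27]); print(p)
for z in (24.5,26): print((R@(plane(c,[(279,186.5),(219,187),(338,186.5),(279,288)],p[2]+z)-p).T).T.round(1))
```

```text
[ 450.32741266 -353.15651729  199.88751854]
[[  1.  -24.5  49.3]
 [-24.9 -24.5  49.1]
 [ 26.5 -24.5  49.3]
 [  1.  -24.5   0.2]]
[[  1.  -26.   49.7]
 [-24.6 -26.   49.5]
 [ 26.2 -26.   49.6]
 [  1.  -26.    1.1]]
```

```bash
python3 -m handwheel '[[4.5,[2,0,3],3],[4.5,[24.1,0.5,51.7],13.9],[4.5,[24.1,0.5,51.7],13.9],[4.5,[24.1,0.5,51.7],13.9],[4.5,[24.1,0.5,51.7],13.9],[4.5,[24.1,0.5,51.7],13.9],[4.5,[24.1,0.5,51.7],13.9],[4.5,[24.1,0.5,51.7],13.9],[4.5,[24.1,0.5,51.7],13.9],[4.5,[24.1,0.5,51.7],13.9]]'
python3 - <<'E'
from h import *
go([506,214.5,130],5.5)
E
```

```text
time_s: 6.05
ee_pos: [496.7, 129.4, 189.7]
ee_rot: [-90.2, 0.2, 5.5]
force: [1.2, 0.1, -2.2]
gripper_width: 55.9
from [496.7 129.4 189.7] 5.49 shift cm [1.74 5.97 8.38] turn -0.01
```

```bash
python3 -m handwheel '[[4.5,[0.9,1,4],0],[4.5,[1.7,3,7],0],[4.5,[1.7,6,8.4],0],[4.5,[1.7,6,8.4],0],[4.5,[1.7,6,8.4],0],[4.5,[1.7,6,8.4],0]]'
python3 - <<'E'
from h import *
grab('wrist','w5');go([506,214.5,70],5.5)
E
```

```text
time_s: 6.65
ee_pos: [505.6, 213.7, 129.5]
ee_rot: [-90.2, 0.2, 5.4]
force: [0.8, -0.0, -1.8]
gripper_width: 55.9
from [506.  213.7 130.1] 5.42 shift cm [0.01 6.01 0.08] turn -0.08
```

View pics/w5.png

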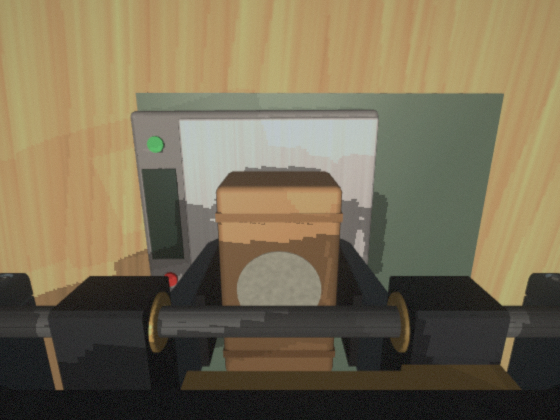

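Run:
```python
from h import *
c,im=load('w5')
q=plane(c,[(182,120),(377,119),(371,225)],52);print(q.round(1))
d=q[1]-q[0];a=np.arctan2(d[1],d[0]);print(np.degrees(a))
m=(q[0]+q[1])/2;print('centre',m+75*np.array([np.sin(a),-np.cos(a),0]))
cv2.imwrite('pics/w5b.png',cv2.resize(im[90:270,120:400],None,fx=2.8,fy=2.8,interpolation=2))
```

```text
[[432.1 282.1  52. ]
 [566.2 295.6  52. ]
 [575.4 218.8  52. ]]
5.734044472710864
centre [506.60147316 214.22416494  52.        ]
```

View pics/w5b.png

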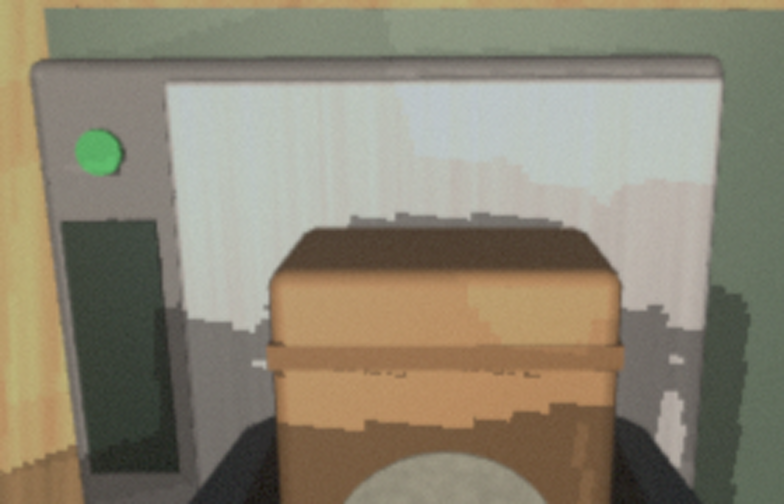

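```bash
python3 -m handwheel '[[4.5,[0,2,0.1],0],[4.5,[0,3.5,0.1],0],[4.5,[0,4.8,0.1],0],[4.5,[0,5.6,0.1],0],[4.5,[0,5.9,0.1],0],[4.5,[0,5.9,0.1],0],[4.5,[0,5.9,0.1],0]]'
python3 - <<'E'
from h import *
go([506,214.5,69.5],5.5);print(state()['force'])
E
```

```text
time_s: 7.4
ee_pos: [506.4, 214.6, 71.8]
ee_rot: [-90.2, 0.0, 5.4]
force: [0.3, 0.8, -2.6]
gripper_width: 56.1
from [506.4 214.6  71.8] 5.4 shift cm [-0.04  0.23 -0.01] turn -0.1
[ 0.29618456  0.77817891 -2.6466751 ]
```

```bash
python3 -m handwheel '[[4.5,[0,0.1,0],0],[4.5,[0,0.2,0],0],[4.5,[0,0.2,0],0],[4.5,[0,0.2,0],0]]'; python3 -m handwheel '[[4.5,[0,0.1,0],0],[4.5,[0,0.1,0],0],[4.5,[0,0.1,0],0]]'
```

```text
time_s: 7.8
ee_pos: [506.4, 214.6, 69.9]
ee_rot: [-90.2, -0.0, 5.4]
force: [0.9, -0.1, -2.4]
gripper_width: 55.8
time_s: 8.1
ee_pos: [506.5, 214.7, 69.7]
ee_rot: [-90.2, -0.0, 5.4]
force: [-2.0, -1.0, 4.9]
gripper_width: 56.3
```

```bash
python3 -m handwheel '[[7.2,[0,0,0],0],[7.2,[0,0,0],0],[7.2,[0,0,0],0],[7.2,[0,-3,0],0],[7.2,[0,-7,0],0],[7.2,[0,-12,0],0],[7.2,[0,-14,0],0],[7.2,[0,-14,0],0]]'
python3 - <<'E'
from h import *
grab('wrist','w6');go([432,-233,190],19);print(state()['force'])
E
```

```text
time_s: 8.9
ee_pos: [508.5, 215.9, 213.4]
ee_rot: [-90.0, -0.5, 5.4]
force: [0.3, 0.8, -0.1]
gripper_width: 72.3
from [507.  215.3 210.8] 5.41 shift cm [-11.7    2.08 -43.92] turn -13.59
[ 0.2444474   0.55737681 -0.43396781]
```

View pics/w6.png

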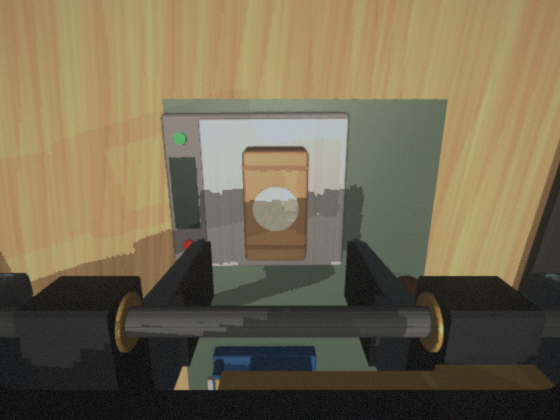

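Run:
```python
from h import *
c,im=load('w6')
q=plane(c,[(200.5,118.7),(347,118),(342,264),(207,265.5)],52);print(q.round(1),q.mean(0))
q=plane(c,[(243,151),(307.5,150),(306.5,259.5),(245.5,261)],94);print(q.round(1),q.mean(0)); print(plane(c,[(275.5,208.5)],94))
cv2.imwrite('pics/w6b.png',cv2.resize(im[100:290,150:400],None,fx=3,fy=3,interpolation=2))
```

```text
[[431.3 283.   52. ]
 [566.2 296.4  52. ]
 [583.4 149.5  52. ]
 [442.4 135.   52. ]] [505.82098693 215.99823853  52.        ]
[[475.7 262.3  94. ]
 [528.9 268.1  94. ]
 [539.7 169.8  94. ]
 [484.4 163.3  94. ]] [507.19184599 215.90157198  94.        ]
[[507.10120113 215.43875707  94.        ]]
```

View pics/w6b.png

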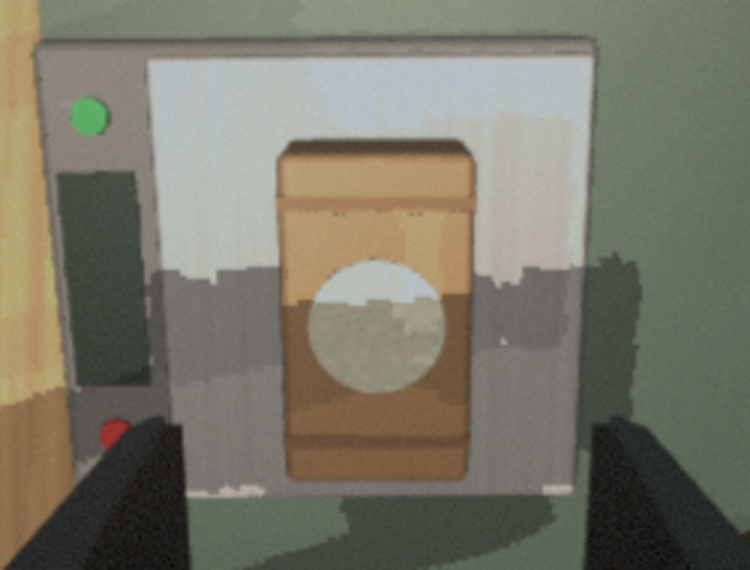

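```bash
python3 -m handwheel '[[8,[-11.7,1,-43.9],0],[8,[-11.7,1,-43.9],0],[8,[-11.7,1,-43.9],0],[8,[-11.7,1,-43.9],0],[8,[-11.7,1,-43.9],0],[8,[-11.7,1,-43.9],0],[8,[-11.7,1,-43.9],0],[8,[-11.7,1,-43.9],0],[8,[-11.7,1,-43.9],0],[8,[-11.7,1,-43.9],0]]';python3 -m handwheel '[[8,[0,0,0],0],[8,[0,0,0],0]]'
python3 - <<'E'
from h import *
grab('wrist','w7');go([432,-233,16],5.4)
E
```

```text
time_s: 9.95
ee_pos: [430.0, -237.1, 198.7]
ee_rot: [-90.1, 0.0, 5.1]
force: [0.5, 0.1, 0.3]
gripper_width: 79.7
time_s: 10.15
ee_pos: [429.2, -236.2, 197.1]
ee_rot: [-90.0, 0.2, 5.1]
force: [0.3, 1.0, 0.3]
gripper_width: 80.2
from [ 429.6 -235.8  197.6] 5.12 shift cm [ 0.27 18.16  0.26] turn -0.28
```

View pics/w7.png

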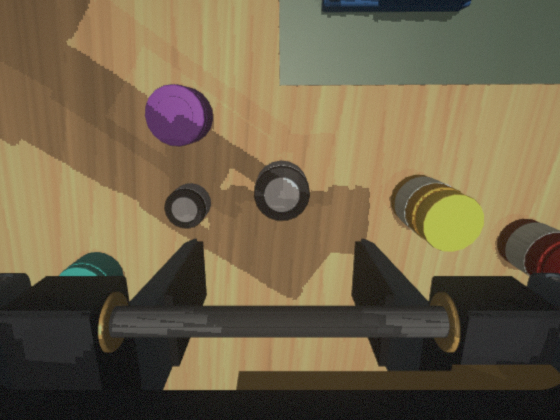

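Run:
```python
from h import *
c,im=load('w7')
print(plane(c,[(282,194)],42),plane(c,[(449,221)],90),plane(c,[(186,209)],30),plane(c,[(178,114)],40))
cv2.imwrite('pics/w7b.png',cv2.resize(im[80:260,130:370],None,fx=3,fy=3,interpolation=2))
```

```text
[[ 431.91724395 -231.69087983   42.        ]] [[ 572.88330299 -231.02968439   90.        ]] [[ 336.49585658 -258.80201687   30.        ]] [[ 330.80005792 -166.0881833    40.        ]]
```

View pics/w7b.png

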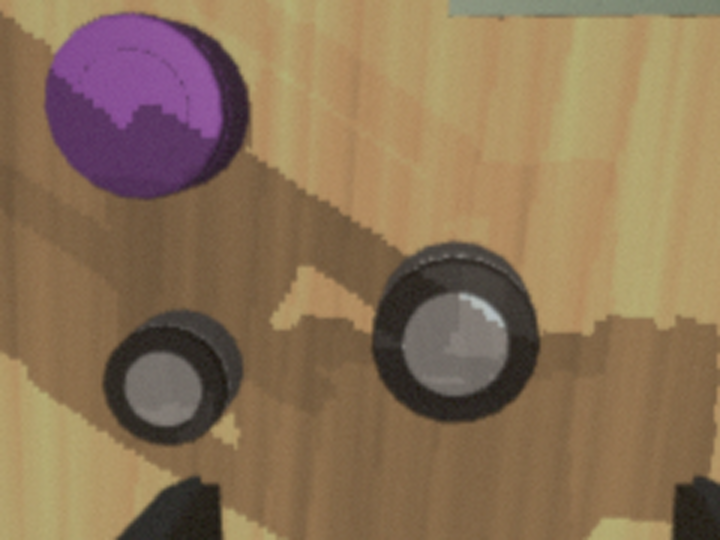

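```bash
python3 -m handwheel '[[8,[0.3,4,0.3],0],[8,[0.3,8,0.3],0],[8,[0.3,12,0.3],0],[8,[0.3,15,0.3],0],[8,[0.3,17,0.3],0],[8,[0.3,18.2,0.3],0],[8,[0.3,18.2,0.3],0],[8,[0.3,18.2,0.3],0],[8,[0.3,18.2,0.3],0]]' 15;  python3 -m handwheel '[[4.5,[0,0,0],0],[4.5,[0,0,0],0],[4.5,[0,0,0],0],[4.5,[0,0,0],0],[4.5,[0,0,0],0]]' 15;python3 -m handwheel '[[4.5,[0,-3,0],0],[4.5,[0,-7,0],0],[4.5,[0,-12,0],0],[4.5,[0,-16,0],0],[4.5,[0,-18,0],0],[4.5,[0,-18,0],0],[4.5,[0,-18,0],0]]'
python3 - <<'E'
from h import *
grab('wrist','w8');go([506.7,214.9,190],5.5)
E
```

```text
time_s: 11.1
ee_pos: [432.8, -232.2, 16.5]
ee_rot: [-90.0, 0.0, 5.2]
force: [-0.6, -0.9, 0.0]
gripper_width: 80.3
time_s: 11.6
ee_pos: [432.7, -232.3, 16.8]
ee_rot: [-90.0, 0.0, 5.2]
force: [-0.9, 0.2, 4.6]
gripper_width: 55.8
time_s: 12.3
ee_pos: [432.3, -231.9, 196.0]
ee_rot: [-90.0, 0.1, 5.2]
force: [0.1, -0.4, -0.9]
gripper_width: 55.5
from [ 431.9 -231.6  195.2] 5.17 shift cm [11.48  0.52 43.8 ] turn -0.33
```

View pics/w8.png

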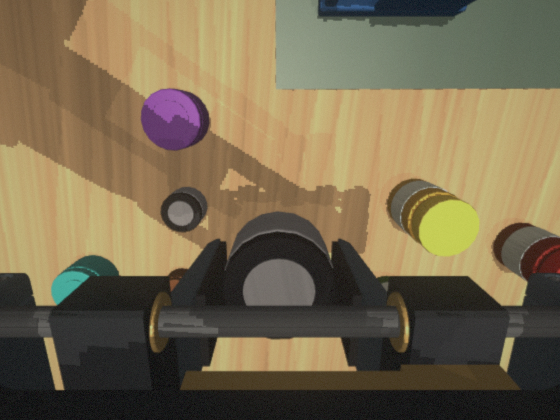

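Run:
```python
from h import *
c,im=load('w8');o=-c[3][:3,:3].T@c[3][:3,3]
p,y,R=tool(); p=o-R.T@np.array([.15,-170.35,82.27])
print((R@(plane(c,[(280,231),(243,288),(280,261.5),(316,288)],p[2]+25.3)-p).T).T.round(1))
cv2.imwrite('pics/w8b.png',cv2.resize(im[200:350,200:360],None,fx=4,fy=4,interpolation=2))
```

```text
[[  0.7 -25.3  30.5]
 [-16.7 -25.3   2.1]
 [  0.7 -25.3  15.7]
 [ 17.6 -25.3   2.1]]
```

View pics/w8b.png

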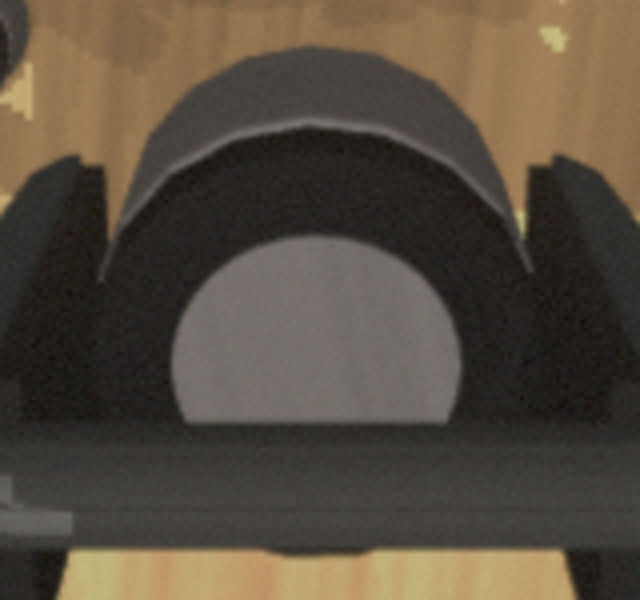

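```bash
python3 -m handwheel '[[4.5,[11.5,0.5,43.8],-0.3],[4.5,[11.5,0.5,43.8],-0.3],[4.5,[11.5,0.5,43.8],-0.3],[4.5,[11.5,0.5,43.8],-0.3],[4.5,[11.5,0.5,43.8],-0.3],[4.5,[11.5,0.5,43.8],-0.3],[4.5,[11.5,0.5,43.8],-0.3],[4.5,[11.5,0.5,43.8],-0.3],[4.5,[11.5,0.5,43.8],-0.3],[4.5,[11.5,0.5,43.8],-0.3]]';python3 -m handwheel '[[4.5,[0,0,0],0],[4.5,[0,0,0],0]]'
python3 - <<'E'
from h import *
go([506.7,214.7,113],5.5)
E
```

```text
time_s: 13.35
ee_pos: [506.5, 219.8, 187.5]
ee_rot: [-89.9, 0.3, 5.8]
force: [-0.9, -0.2, -0.3]
gripper_width: 55.2
time_s: 13.55
ee_pos: [505.5, 219.0, 185.6]
ee_rot: [-90.0, 0.6, 5.8]
force: [0.3, -0.4, 0.4]
gripper_width: 55.8
from [505.5 219.  185.6] 5.78 shift cm [ 0.08  7.26 -0.44] turn 0.28
```

```bash
python3 -m handwheel '[[4.5,[0.1,2,-0.4],0.3],[4.5,[0.1,4,-0.4],0.3],[4.5,[0.1,5.5,-0.4],0.3],[4.5,[0.1,6.6,-0.4],0.3],[4.5,[0.1,7.2,-0.4],0.3],[4.5,[0.1,7.2,-0.4],0.3],[4.5,[0.1,7.2,-0.4],0.3],[4.5,[0.1,7.2,-0.4],0.3]]'
python3 - <<'E'
from h import *
grab('wrist','w9');go([506.7,214.7,111],5.5)
E
```

```text
time_s: 14.35
ee_pos: [506.7, 215.2, 114.4]
ee_rot: [-89.9, 0.5, 5.5]
force: [0.2, 0.1, -0.3]
gripper_width: 55.7
from [506.7 215.3 114.4] 5.48 shift cm [-0.    0.34 -0.06] turn -0.02
```

View pics/w9.png

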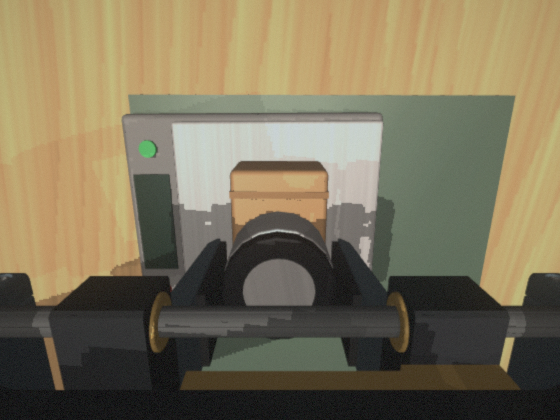

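```bash
python3 -m handwheel '[[4.5,[0,0.2,-0.1],0],[4.5,[0,0.3,-0.1],0],[4.5,[0,0.3,-0.1],0],[4.5,[0,0.3,-0.1],0]]'; python3 -m handwheel '[[4.5,[0,0.1,0],0],[4.5,[0,0.1,0],0],[4.5,[0,0.1,0],0]]'
```

```text
time_s: 14.8
ee_pos: [506.7, 214.4, 111.4]
ee_rot: [-89.9, 0.5, 5.5]
force: [0.4, 0.5, 0.3]
gripper_width: 55.7
time_s: 15.1
ee_pos: [506.8, 214.5, 111.0]
ee_rot: [-89.9, 0.4, 5.5]
force: [-1.2, 0.0, 4.9]
gripper_width: 55.4
```

Contact; release and check.

```bash
python3 -m handwheel '[[7.2,[0,0,0],0],[7.2,[0,0,0],0],[7.2,[0,0,0],0],[7.2,[0,-3,0],0],[7.2,[0,-7,0],0],[7.2,[0,-11,0],0],[7.2,[0,-14,0],0],[7.2,[0,-14,0],0]]'
python3 - <<'E'
from h import *
c,im=grab('wrist','w10');go([574.5,-233,210],5.5)
cv2.imwrite('pics/w10b.png',cv2.resize(im[100:290,150:400],None,fx=3,fy=3,interpolation=2))
E
```

```text
time_s: 15.9
ee_pos: [510.3, 215.3, 255.6]
ee_rot: [-89.8, -0.1, 5.5]
force: [0.7, 0.1, 0.2]
gripper_width: 71.9
from [509.  214.7 252.9] 5.48 shift cm [  2.25   4.29 -45.2 ] turn -0.02
```

View pics/w10b.png

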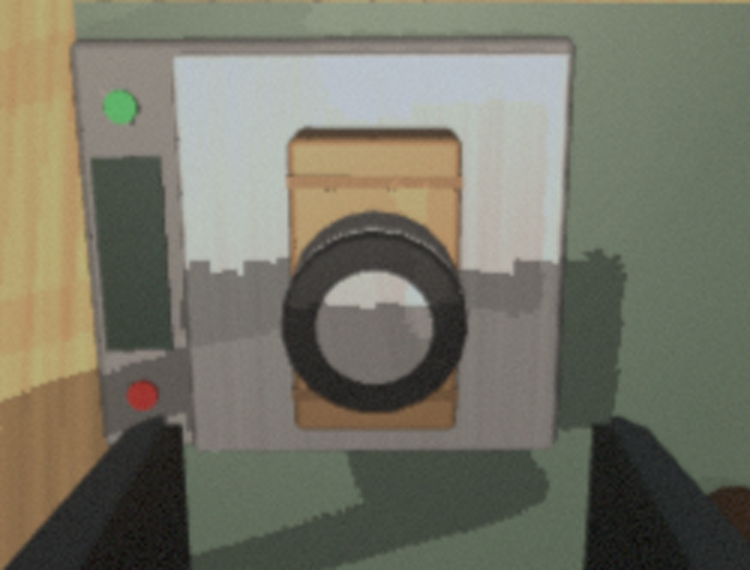

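Run:
```python
from h import *
c,im=load('w10')
B=lambda p:[(p[0]+.5)/3-.5+150,(p[1]+.5)/3-.5+100]
print(plane(c,[B((374.5,327))],136))
q=plane(c,[B(p) for p in[(290,139),(461,138),(456,430),(297,430)]],94);print(q.round(1),q.mean(0))
q=plane(c,[B(p) for p in[(174,57),(569,55),(554,450),(192,450)]],52);print(q.round(1),q.mean(0))
```

```text
[[507.1697165 214.967583  136.       ]]
[[475.6 262.   94. ]
 [529.3 267.5  94. ]
 [539.1 169.3  94. ]
 [484.8 164.1  94. ]] [507.20587193 215.73599     94.        ]
[[430.1 281.9  52. ]
 [566.9 295.7  52. ]
 [582.6 148.5  52. ]
 [442.5 135.2  52. ]] [505.53875317 215.33971705  52.        ]
```

```bash
python3 -m handwheel '[[8,[2.2,4.3,-45.2],0],[8,[2.2,4.3,-45.2],0],[8,[2.2,4.3,-45.2],0],[8,[2.2,4.3,-45.2],0],[8,[2.2,4.3,-45.2],0],[8,[2.2,4.3,-45.2],0],[8,[2.2,4.3,-45.2],0],[8,[2.2,4.3,-45.2],0],[8,[2.2,4.3,-45.2],0],[8,[2.2,4.3,-45.2],0]]';python3 -m handwheel '[[8,[0,0,0],0],[8,[0,0,0],0]]'
python3 - <<'E'
from h import *
grab('wrist','w11');go([574.5,-233,26],5.4)
E
```

```text
time_s: 16.95
ee_pos: [573.0, -238.1, 205.2]
ee_rot: [-89.9, 0.4, 5.2]
force: [0.1, 0.8, -0.5]
gripper_width: 80.0
time_s: 17.15
ee_pos: [572.1, -237.4, 203.5]
ee_rot: [-89.7, 0.6, 5.2]
force: [-0.4, 0.0, 0.1]
gripper_width: 79.9
from [ 572.4 -236.8  204.2] 5.23 shift cm [ 0.24 17.82  0.36] turn -0.17
```

View pics/w11.png

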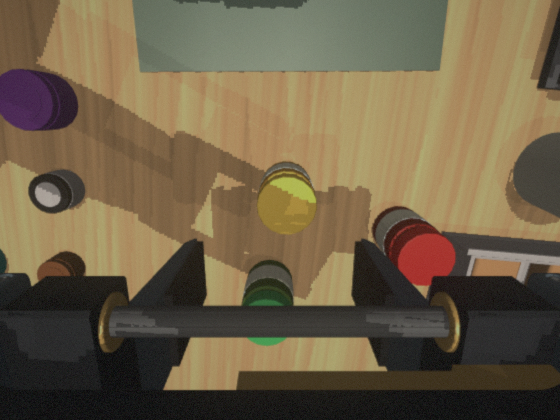

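Run:
```python
from h import *
c,im=load('w11')
print('y',plane(c,[(287,203.5)],90),'r',plane(c,[(421,251)],90))
```

```text
y [[ 577.7342089  -230.50173927   90.        ]] r [[ 699.67377355 -262.65861564   90.        ]]
```

```bash
python3 -m handwheel '[[8,[0.5,3,0.4],0],[8,[0.5,6,0.4],0],[8,[0.5,9,0.4],0],[8,[0.5,12,0.4],0],[8,[0.5,15,0.4],0],[8,[0.5,17,0.4],0],[8,[0.5,17.8,0.4],0],[8,[0.5,17.8,0.4],0],[8,[0.5,17.8,0.4],0]]' 25;  python3 -m handwheel '[[4.5,[0,0,0],0],[4.5,[0,0,0],0],[4.5,[0,0,0],0],[4.5,[0,0,0],0],[4.5,[0,0,0],0]]' 25;python3 -m handwheel '[[4.5,[0,-3,0],0],[4.5,[0,-7,0],0],[4.5,[0,-12,0],0],[4.5,[0,-16,0],0],[4.5,[0,-17,0],0],[4.5,[0,-17,0],0],[4.5,[0,-17,0],0]]'
python3 - <<'E'
from h import *
grab('wrist','w12');go([512.7,68.4,190],5.3)
E
```

```text
time_s: 18.1
ee_pos: [576.2, -231.4, 27.4]
ee_rot: [-89.8, 0.4, 5.3]
force: [0.2, -0.4, -0.3]
gripper_width: 80.2
time_s: 18.6
ee_pos: [576.6, -231.6, 28.0]
ee_rot: [-89.8, 0.4, 5.3]
force: [-0.1, 0.4, 3.2]
gripper_width: 53.7
time_s: 19.3
ee_pos: [576.3, -231.4, 195.3]
ee_rot: [-89.7, 0.6, 5.3]
force: [-0.4, -0.3, -2.6]
gripper_width: 53.9
from [ 576.2 -231.3  194.8] 5.26 shift cm [-3.57  0.48 30.43] turn -0.04
```

View pics/w12.png

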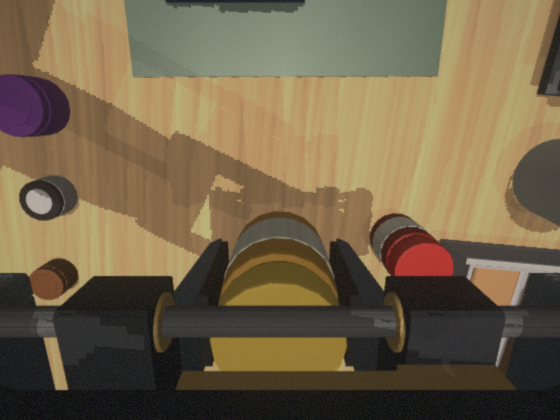

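```bash
python3 - <<'E'
from h import *
c,im=load('w12');o=-c[3][:3,:3].T@c[3][:3,3]
p,y,R=tool(); p=o-R.T@np.array([.15,-170.35,82.27])
print((R@(plane(c,[(279,263),(279,371)],p[2]+62.5)-p).T).T.round(1))
cv2.imwrite('pics/w12b.png',cv2.resize(im[200:390,180:380],None,fx=3,fy=3,interpolation=2))
E
python3 -m handwheel '[[4.5,[-3.6,0.5,30.4],0],[4.5,[-3.6,0.5,30.4],0],[4.5,[-3.6,0.5,30.4],0],[4.5,[-3.6,0.5,30.4],0],[4.5,[-3.6,0.5,30.4],0],[4.5,[-3.6,0.5,30.4],0],[4.5,[-3.6,0.5,30.4],0],[4.5,[-3.6,0.5,30.4],0],[4.5,[-3.6,0.5,30.4],0]]'
python3 - <<'E'
from h import *
c,im=grab('wrist','w13');go([512.7,68.4,32],5.3)
E
```

```text
[[ -0.8 -62.5  32.9]
 [ -0.8 -62.5 -11.4]]
time_s: 20.25
ee_pos: [512.1, 67.2, 190.7]
ee_rot: [-89.7, 0.8, 5.3]
force: [0.2, -0.0, -3.2]
gripper_width: 53.5
from [512.4  66.8 190.9] 5.2 shift cm [ 0.05 15.89  0.15] turn -0.1
```

View pics/w12b.png

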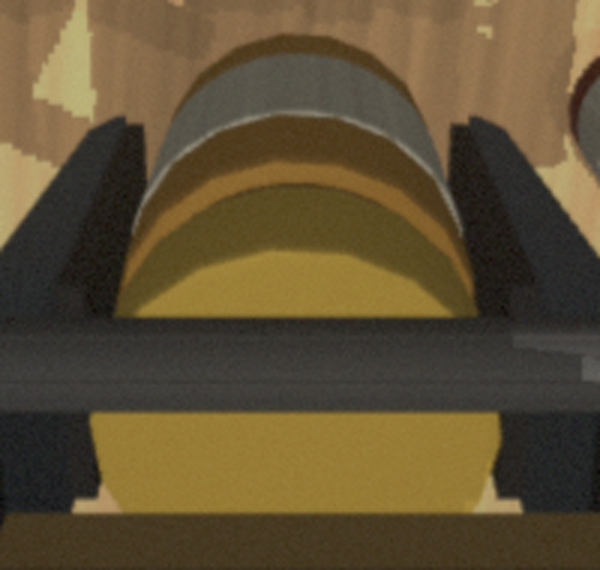

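View pics/w13.png

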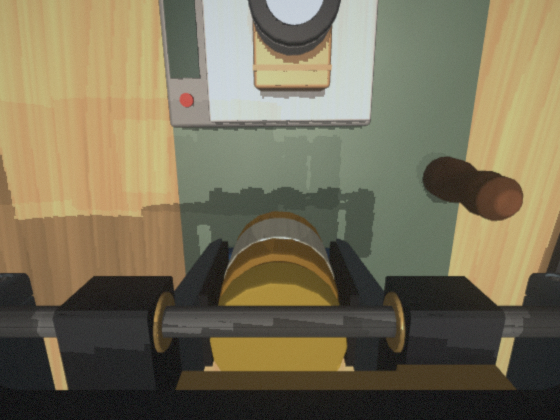

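```bash
python3 -m handwheel '[[4.5,[0.1,3,0.2],0],[4.5,[0.1,6,0.2],0],[4.5,[0.1,9,0.2],0],[4.5,[0.1,12,0.2],0],[4.5,[0.1,14,0.2],0],[4.5,[0.1,15.2,0.2],0],[4.5,[0.1,15.8,0.2],0],[4.5,[0.1,15.8,0.2],0],[4.5,[0.1,15.8,0.2],0]]';python3 -m handwheel '[[4.5,[0,0.1,0],0],[4.5,[0,0.1,0],0],[4.5,[0,0.1,0],0]]'
python3 - <<'E'
from h import *
go([512.7,69,30],5.3)
E
```

```text
time_s: 21.2
ee_pos: [512.0, 69.2, 33.8]
ee_rot: [-89.7, 0.7, 5.2]
force: [-0.2, -0.4, -3.6]
gripper_width: 53.3
time_s: 21.5
ee_pos: [512.3, 69.4, 33.3]
ee_rot: [-89.7, 0.6, 5.2]
force: [-0.3, -0.5, -2.3]
gripper_width: 53.5
from [512.3  69.4  33.3] 5.18 shift cm [ 0.04  0.33 -0.04] turn -0.12
```

```bash
python3 -m handwheel '[[4.5,[0,0.2,0],0],[4.5,[0,0.3,0],0],[4.5,[0,0.3,0],0],[4.5,[0,0.3,0],0]]';python3 -m handwheel '[[4.5,[0,0.1,0],0],[4.5,[0,0.1,0],0],[4.5,[0,0.1,0],0]]'
```

```text
time_s: 21.9
ee_pos: [512.2, 69.4, 30.2]
ee_rot: [-89.7, 0.6, 5.2]
force: [-0.4, 0.5, -3.0]
gripper_width: 53.4
time_s: 22.2
ee_pos: [512.2, 69.4, 30.1]
ee_rot: [-89.7, 0.6, 5.2]
force: [-3.1, -0.1, 5.4]
gripper_width: 53.6
```

```bash
python3 -m handwheel '[[7.2,[0,0,0],0],[7.2,[0,0,0],0],[7.2,[0,0,0],0],[7.2,[0,-3,0],0],[7.2,[0,-7,0],0],[7.2,[0,-12,0],0],[7.2,[0,-17,0],0],[7.2,[0,-22,0],0],[7.2,[0,-22,-5],0],[7.2,[0,-22,-9],0]]';python3 -m handwheel '[[7.2,[0,0,0],0],[7.2,[0,0,0],0],[7.2,[0,0,0],0]]'
python3 - <<'E'
from h import *
c,im=grab('wrist','w14');go([568,-348,210],-85)
cv2.imwrite('pics/w14b.png',cv2.resize(im[60:310,170:420],None,fx=2.4,fy=2.4,interpolation=2))
E
```

```text
time_s: 23.2
ee_pos: [523.8, -21.9, 251.8]
ee_rot: [-89.8, 0.3, 5.3]
force: [0.7, -0.2, -0.5]
gripper_width: 71.9
time_s: 23.5
ee_pos: [523.6, -21.1, 251.4]
ee_rot: [-89.8, 0.3, 5.3]
force: [-0.1, -0.7, 0.2]
gripper_width: 72.0
from [523.5 -20.9 251.4] 5.38 shift cm [  1.36   4.14 -32.98] turn 90.38
```

View pics/w14.png

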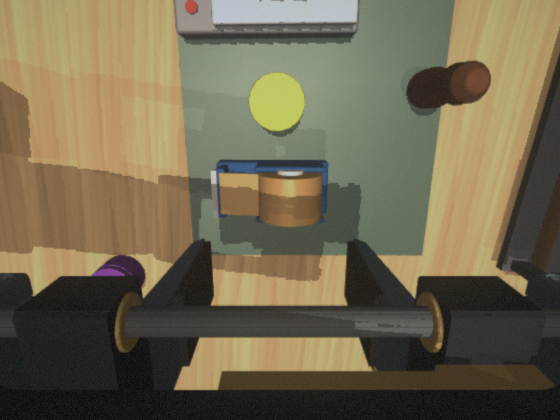

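View pics/w14b.png

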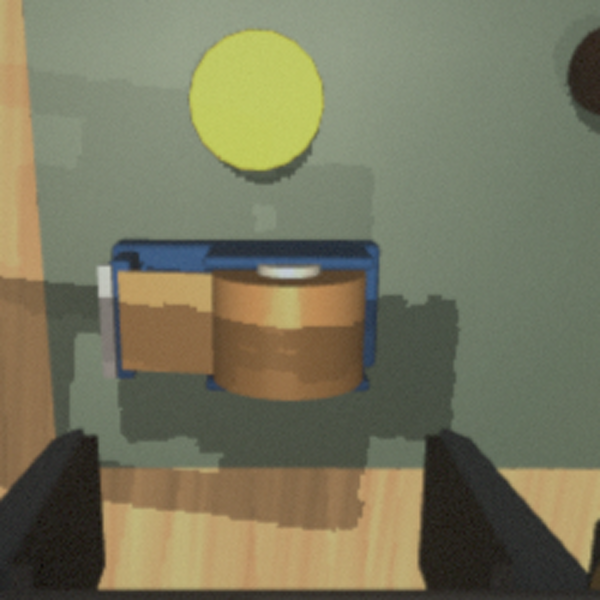

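Run:
```python
from h import *
c,im=load('w14')
B=lambda p:[(p[0]+.5)/2.4-.5+170,(p[1]+.5)/2.4-.5+60]
for z in(8,16,24,40):
    q=plane(c,[B(p) for p in[(113,241.5),(379,241.5),(376,366),(368,389),(118,377)]],z);print(z,q[:,:2].round(1).tolist(),np.linalg.norm(q[0]-q[1]).round(1))
print('must',plane(c,[B((257,100))],90))
print('housing z36',plane(c,[(181,34),(356,33)],36).round(1))
cs,im=load('side0');cv2.imwrite('pics/si_d.png',cv2.resize(im[165:235,255:335],None,fx=9,fy=8,interpolation=2))
cs,im=load('scene0');cv2.imwrite('pics/sc_d.png',cv2.resize(im[175:250,235:305],None,fx=9,fy=8,interpolation=2))
```

```text
8 [[446.6, -3.1], [578.5, 9.3], [585.5, -54.8], [583.0, -67.7], [452.1, -73.6]] 132.5
16 [[447.9, -1.9], [577.3, 10.3], [584.2, -52.6], [581.7, -65.2], [453.4, -71.0]] 129.9
24 [[449.3, -0.7], [576.1, 11.3], [582.9, -50.4], [580.5, -62.7], [454.7, -68.4]] 127.4
40 [[452.0, 1.8], [573.7, 13.3], [580.2, -45.9], [577.9, -57.8], [457.2, -63.2]] 122.2
must [[512.9023183   68.32993014  90.        ]]
housing z36 [[409.9 125.1  36. ]
 [585.6 142.3  36. ]]
```

View pics/si_d.png

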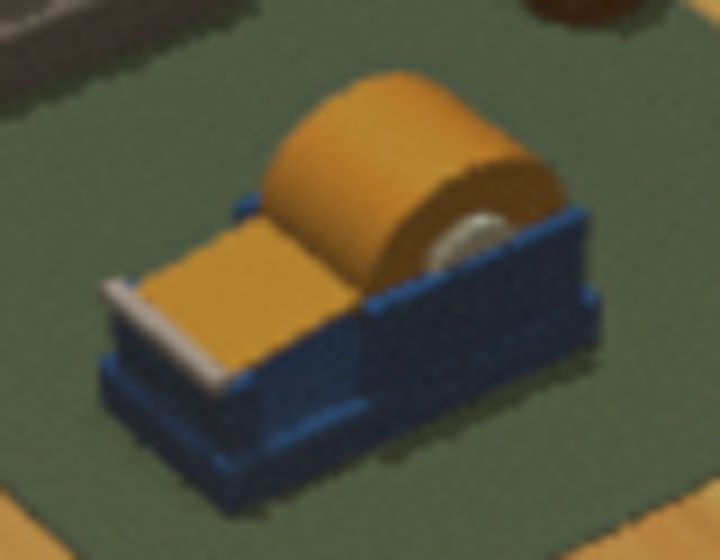

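View pics/sc_d.png

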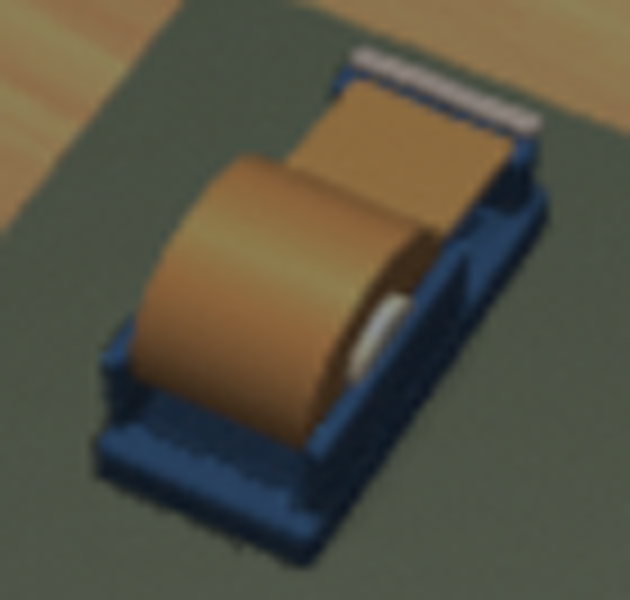

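Run:
```python
from h import *
c,_=load('side0'); s,_=load('scene0')
S=lambda p:[(p[0]+.5)/9-.5+255,(p[1]+.5)/8-.5+165]
T=lambda p:[(p[0]+.5)/9-.5+235,(p[1]+.5)/8-.5+175]
a=np.radians(5.4);x=np.array([np.cos(a),np.sin(a)]);y=np.array([-x[1],x[0]])
for n,cc,f,p,sx,sy,z in[('NR',c,S,(235,508),-1,-1,2),('FR',c,S,(600,340),1,-1,2),('NLtop',c,S,(105,360),-1,1,16),('NRtop',c,S,(235,460),-1,-1,16),('FRtop',c,S,(600,293),1,-1,16),('FR',s,T,(97,474),1,-1,2),('FL',s,T,(307,562),1,1,2),('FRt',s,T,(97,435),1,-1,16),('FLt',s,T,(312,522),1,1,16),('NLt',s,T,(548,198),-1,1,16)]:
    q=plane(cc,[f(p)],z)[0][:2]; print(n,q.round(1),(q-sx*65*x-sy*31*y).round(1))
```

```text
NR [459.3 -59.9] [521.1 -23. ]
FR [583.9 -50.5] [516.3 -25.7]
NLtop [454.7   1.4] [522.3 -23.3]
NRtop [462.8 -54.5] [524.5 -17.5]
FRtop [587.1 -44.6] [519.5 -19.9]
FR [579.6 -54.4] [512.  -29.6]
FL [572.7   5. ] [510.9 -31.9]
FRt [575.1 -56.8] [507.4 -32. ]
FLt [567.4   3. ] [505.6 -33.9]
NLt [446.1  -5.4] [513.7 -30.2]
```

```bash
python3 -m handwheel '[[8,[1.4,4.1,-33],90],[8,[1.4,4.1,-33],90],[8,[1.4,4.1,-33],90],[8,[1.4,4.1,-33],90],[8,[1.4,4.1,-33],90],[8,[1.4,4.1,-33],90],[8,[1.4,4.1,-33],90],[8,[1.4,4.1,-33],90],[8,[1.4,4.1,-33],90],[8,[1.4,4.1,-33],90]]';python3 -m handwheel '[[8,[0,0,0],5],[8,[0,0,0],5],[8,[0,0,0],5]]'
python3 - <<'E'
from h import *
grab('wrist','w15');go([569.5,-348.5,27],-84.6)
E
```

```text
time_s: 24.55
ee_pos: [568.8, -347.1, 208.2]
ee_rot: [-90.4, 0.3, -80.9]
force: [0.5, 0.0, -0.2]
gripper_width: 79.6
time_s: 24.85
ee_pos: [569.2, -346.1, 207.9]
ee_rot: [-90.4, 0.3, -85.7]
force: [0.6, -1.2, 0.1]
gripper_width: 80.1
from [ 569.1 -346.3  208. ] -85.76 shift cm [ 0.22 18.1   0.02] turn -1.16
```

View pics/w15.png

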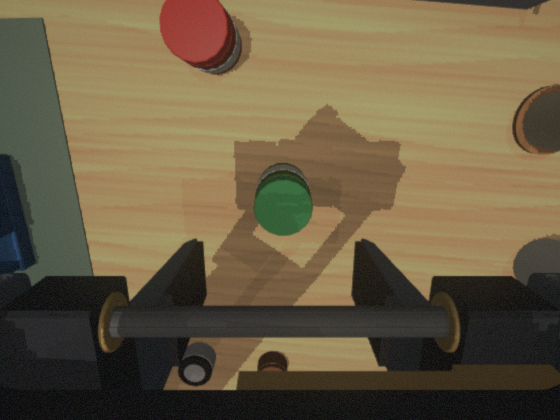

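Run:
```python
from h import *
c,im=load('w15')
P=plane(c,[(284,206)],90)[0];print(P);go([P[0],P[1],27],-84.6)
```

```text
[ 571.54221105 -350.07903127   90.        ]
from [ 569.1 -346.3  208. ] -85.76 shift cm [ 0.39 18.1   0.22] turn -1.16
```

```bash
python3 -m handwheel '[[8,[0.4,3,0.2],-1],[8,[0.4,6,0.2],-1],[8,[0.4,9,0.2],-1],[8,[0.4,12,0.2],-1],[8,[0.4,15,0.2],-1],[8,[0.4,17,0.2],-1],[8,[0.4,18,0.2],-1],[8,[0.4,18,0.2],-1],[8,[0.4,18,0.2],-1]]' 25;  python3 -m handwheel '[[4.5,[0,0,0],0],[4.5,[0,0,0],0],[4.5,[0,0,0],0],[4.5,[0,0,0],0],[4.5,[0,0,0],0]]' 25;python3 -m handwheel '[[4.5,[0,-3,0],0],[4.5,[0,-7,0],0],[4.5,[0,-12,0],0],[4.5,[0,-16,0],0],[4.5,[0,-17,0],0],[4.5,[0,-17,0],0],[4.5,[0,-17,0],0]]'
python3 - <<'E'
from h import *
grab('wrist','w16');go([636.8,-15.5,190],-84.6)
E
```

```text
time_s: 25.8
ee_pos: [570.8, -349.6, 28.9]
ee_rot: [-90.3, 0.2, -84.7]
force: [-0.1, 1.0, -0.4]
gripper_width: 79.9
time_s: 26.3
ee_pos: [571.0, -349.5, 29.6]
ee_rot: [-90.3, 0.2, -84.7]
force: [-0.7, 1.4, 4.1]
gripper_width: 53.7
time_s: 27.0
ee_pos: [570.8, -349.5, 197.0]
ee_rot: [-90.5, 0.4, -84.7]
force: [0.2, -0.3, -1.8]
gripper_width: 53.5
from [ 570.6 -349.4  196.5] -84.73 shift cm [-32.64   0.65   9.66] turn -0.13
```

View pics/w16.png

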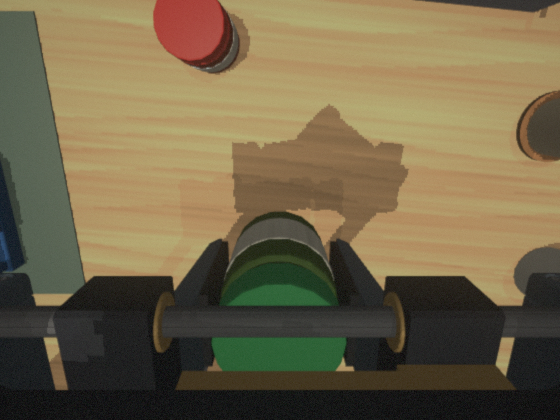

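```bash
python3 -m handwheel '[[4.5,[-32.6,0.6,9.7],0],[4.5,[-32.6,0.6,9.7],0],[4.5,[-32.6,0.6,9.7],0],[4.5,[-32.6,0.6,9.7],0],[4.5,[-32.6,0.6,9.7],0],[4.5,[-32.6,0.6,9.7],0],[4.5,[-32.6,0.6,9.7],0],[4.5,[-32.6,0.6,9.7],0],[4.5,[-32.6,0.6,9.7],0],[4.5,[-32.6,0.6,9.7],0]]'
python3 - <<'E'
from h import *
c,im=grab('wrist','w17');go([636.8,-15.5,34],-84.6)
E
```

```text
time_s: 28.05
ee_pos: [636.4, -16.8, 190.5]
ee_rot: [-90.7, 0.4, -84.8]
force: [-1.2, 0.6, -2.6]
gripper_width: 53.4
from [636.6 -17.1 190.9] -84.81 shift cm [-0.16 15.69  0.04] turn -0.21
```

View pics/w17.png

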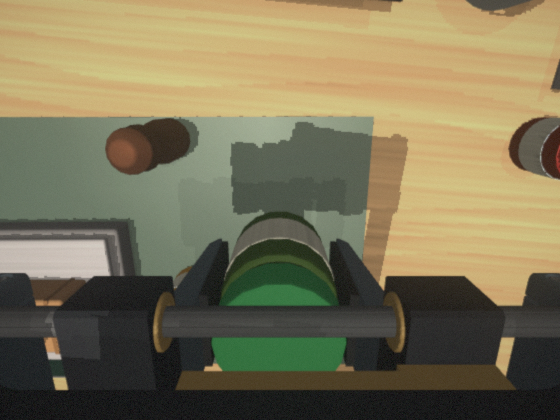

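```bash
python3 -m handwheel '[[4.5,[-0.2,0,0],-8],[4.5,[-0.2,0,0],-16],[4.5,[-0.2,0,0],-20],[4.5,[-0.2,3,0],-20],[4.5,[-0.2,6,0],-20],[4.5,[-0.2,9,0],-20],[4.5,[-0.2,9,0],-20],[4.5,[-0.2,9,0],-20]]'
python3 - <<'E'
from h import *
go([636.8,-15.5,34],-64.6)
E
```

```text
time_s: 28.9
ee_pos: [635.3, -15.7, 101.1]
ee_rot: [-90.5, 0.6, -64.9]
force: [0.0, -0.4, -2.0]
gripper_width: 53.3
from [635.3 -15.7 101.1] -64.91 shift cm [0.04 6.71 0.14] turn -0.31
```

```bash
python3 -m handwheel '[[4.5,[0,2,0.1],0],[4.5,[0,4,0.1],0],[4.5,[0,5.5,0.1],0],[4.5,[0,6.4,0.1],0],[4.5,[0,6.7,0.1],0],[4.5,[0,6.7,0.1],0],[4.5,[0,6.7,0.1],0],[4.5,[0,6.7,0.1],0]]'
python3 - <<'E'
from h import *
go([636.8,-15.5,32],-64.6)
E
```

```text
time_s: 29.7
ee_pos: [636.1, -14.9, 35.2]
ee_rot: [-90.4, 0.6, -64.9]
force: [0.1, -0.0, -2.7]
gripper_width: 53.5
from [636.1 -14.9  35.2] -64.91 shift cm [0.08 0.32 0.04] turn -0.31
```

```bash
python3 -m handwheel '[[4.5,[0,0.2,0],0],[4.5,[0,0.3,0],0],[4.5,[0,0.3,0],0],[4.5,[0,0.3,0],0]]';python3 -m handwheel '[[4.5,[0,0.1,0],0],[4.5,[0,0.1,0],0],[4.5,[0,0.1,0],0]]'
```

```text
time_s: 30.1
ee_pos: [636.0, -14.9, 32.1]
ee_rot: [-90.4, 0.6, -64.9]
force: [-0.5, -0.3, -2.1]
gripper_width: 53.6
time_s: 30.4
ee_pos: [636.2, -14.9, 31.8]
ee_rot: [-90.4, 0.6, -64.9]
force: [-1.6, 0.8, 4.1]
gripper_width: 53.4
```

```bash
python3 -m handwheel '[[7,[0,0,0],0],[7,[0,0,0],0],[7,[0,0,0],0],[7,[0,-3,0],0],[7,[0,-7,0],0],[7,[0,-12,0],0],[7,[0,-17,0],0],[7,[0,-22,0],0],[7,[0,-22,0],0]]'
python3 - <<'E'
from h import *
c,im=grab('wrist','w18');go([500,-60,300],5)
E
```

```text
time_s: 31.3
ee_pos: [642.2, -16.4, 260.3]
ee_rot: [-89.6, 0.1, -64.9]
force: [1.1, -0.3, -0.5]
gripper_width: 70.2
from [640.4 -16.4 256.2] -64.9 shift cm [ -2.01  -4.38 -14.57] turn -69.9
```

View pics/w18.png

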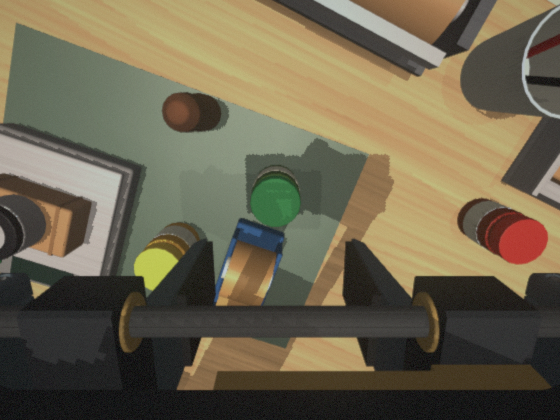

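```bash
python3 -m handwheel '[[7,[-2,-6,-14.6],-70],[7,[-2,-6,-14.6],-70],[7,[-2,-6,-14.6],-70],[7,[-2,-6,-14.6],-70],[7,[-2,-6,-14.6],-70],[7,[-2,-6,-14.6],-70],[7,[-2,-6,-14.6],-70],[7,[-2,-6,-14.6],-70],[7,[-2,-6,-14.6],-70],[7,[-2,-6,-14.6],-70]]';python3 -m handwheel '[[7,[0,0,0],0],[7,[0,0,0],0]]'
python3 - <<'E'
from h import *
c,im=grab('wrist','w19')
cv2.imwrite('pics/w19b.png',cv2.resize(im[0:250,170:480],None,fx=2.4,fy=2.4,interpolation=2))
grab('scene','sc9');grab('side','si9')
E
```

```text
time_s: 32.35
ee_pos: [499.4, -60.5, 314.9]
ee_rot: [-89.6, 0.2, 5.0]
force: [0.8, -0.5, -0.5]
gripper_width: 70.1
time_s: 32.55
ee_pos: [499.3, -60.5, 314.3]
ee_rot: [-89.6, 0.2, 4.9]
force: [-0.4, -0.8, -0.5]
gripper_width: 69.6
```

View pics/w19b.png

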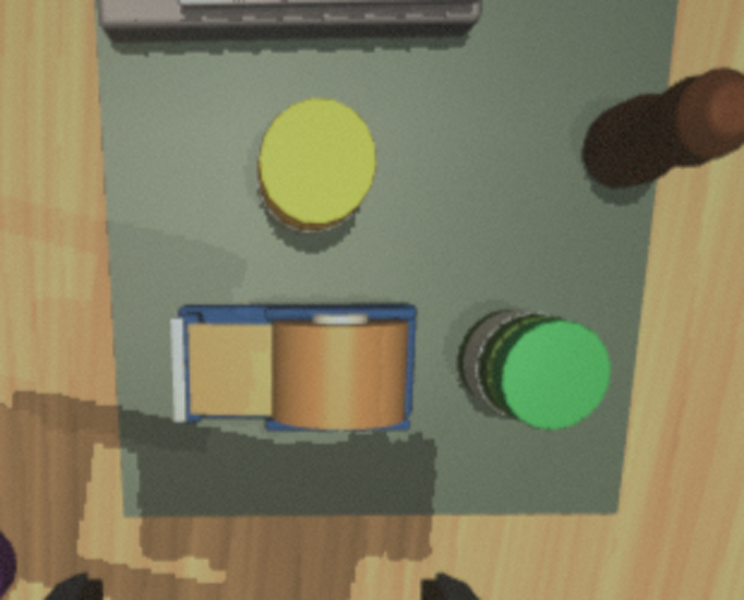

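View pics/si9.png

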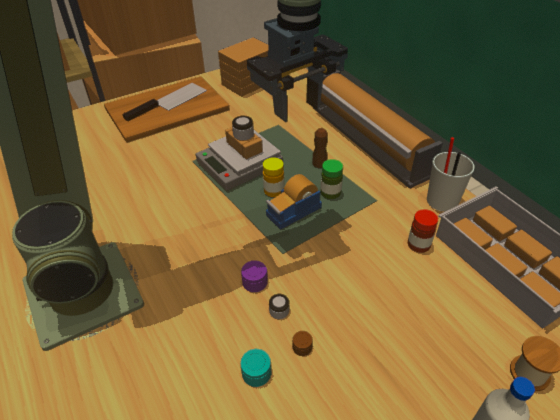

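View pics/sc9.png

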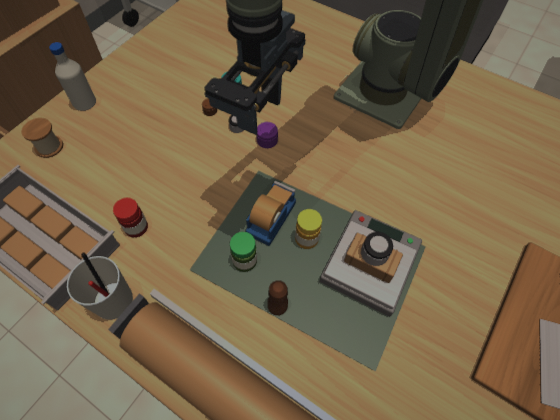

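Run:
```python
from h import *
c,im=load('w19')
B=lambda p:[(p[0]+.5)/2.4-.5+170,(p[1]+.5)/2.4-.5]
g=plane(c,[B((555,373))],92)[0];y=plane(c,[B((317.5,161))],92)[0];L=plane(c,[B(p) for p in[(179,306),(416,306)]],16)
print('pickles',g,'mustard',y,'disp left edge',L.round(1))
a=np.radians(5.4);x=np.array([np.cos(a),np.sin(a)]);Y=np.array([-x[1],x[0]])
D=L.mean(0)[:2]-31*Y; print('disp c',D,'pick rel',((g[:2]-D)@x).round(1),((g[:2]-D)@Y).round(1),'gap',(g[:2]-D)@x-65-27)
print('must to disp edge',((y[:2]-D)@Y-31-27).round(1)); H=plane(c,[B(p) for p in[(105,27),(478,24)]],36);print(H.round(1),'must to scale',((H.mean(0)[:2]-y[:2])@Y-27).round(1))
```

```text
pickles [633.47628291 -14.34274256  92.        ] mustard [512.59490603  67.99289697  92.        ] disp left edge [[448.3  -2.7  16. ]
 [577.9   8.5  16. ]]
disp c [515.99323646 -27.96414659] pick rel 118.2 2.5 gap 26.243539884323823
must to disp edge 37.9
[[407.2 125.5  36. ]
 [585.8 141.9  36. ]] must to scale 39.9
```

Run:
```python
from workcell import job
print(job.job_done())
```

```text
the job is handed in; nothing more can be done
None
```

I laid out the order in the sequence asked and handed the job in at about 33 s. Everything stands upright, the gripper is clear, and the relish and pepper mill were not touched.

My last checks, in the wrist view after each release and in all three cameras at the end:

| Item | Check | Measured |
|---|---|---|
| Carton | distance from the platform's centre | about 1.5 mm, edges parallel within about 1° |
| Tin (the larger black-lidded one) | distance from the carton's middle | about 1 mm |
| Mustard | gap to the scale | about 40 mm |
| Mustard | gap to the dispenser | about 38 mm |
| Mustard | level with the line between the two | within about 1 mm |
| Pickles | space behind the dispenser | 26 to 29 mm |
| Pickles | sideways from the dispenser's axis | 1 to 2.5 mm |

- **Pickles gap:** the two values come from different measurements. The final picture gave 26 mm and the arm's pose when it let go gave about 29 mm.
- **Dispenser position:** the scene and side cameras disagreed by about 1 cm. I used the wrist view, which fell between them.

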